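# Latch the switch tray and crank the switch exerciser

### The arm

A 6-joint arm with a two-finger parallel gripper is mounted at the origin on the work surface; the furniture and walls round the work are solid. World frame = base frame: x ahead of the robot, y to its left, z up, the work surface at z = 0. Lengths are in m, angles in rad, forces in N, time in s.
With the tool pointing down it reaches from about 0.375 to 0.9 m from the base axis. Payload 3.1 kg.
Tool frame: the origin (TCP) lies at the very end of the fingers, on their centre line; the grasp point (between the pads) lies 19 mm behind it; z points along the fingers, y is the line along which they close (so a half turn about z gives the same grasp; the last joint's range is limited). The gripper opens to 87 mm and grips with 3 to 60 N. Pads are 19 mm wide; open, the fingers measure 117 mm over their backs; the gripper's body (75 mm by 190 mm) begins 51 mm behind the grasp point.
Start: joints at [1.095, 0.527, 1.433, -0, 1.181, -0.178], TCP at [0.183, 0.598, 0.223] pointing down, gripper open.
Joint ranges: [-3.08, 3.08], [-0.75, 2.2], [0.22, 2.44], [-1.43, 4.57], [0, 2.65], [-2.85, 2.85]. Speed limits (rad/s): [2.79, 2.79, 3.14, 3.14, 3.14, 3.14].

### API

Orientations are given as a unit quaternion [x, y, z, w].
In Python, from rig import robot gives the robot as it stands. The module is installed in compiled form; this text tells all that it offers.
- The arm moves only by the tool servo_tool, never from a script. Its argument "rows" is one flat list of numbers, 5 for each row, row after row: the closure, from -1 (fully open) to 1 (shut), so that 0 is half open, then the shift along the tool's x, y, z in m, then the turn about the tool's z in degrees. A call has 1 to 5 rows; each row shifts and turns the commanded pose from where the row before left it, along the tool's axes as they then stand; what a row does not reach is not made up. A row lasts 1/12 s, in which the tool goes at most 41.7 mm and 7.16 degrees, less where a joint would pass 70% of its speed; a pose out of reach is approached as far as the arm can. A call with a gripper value outside its range is refused whole. The fingers move at their own pace and stop on an object; "newtons" is the grip in N (left out, the last holds). Time passes only in rows, so rows that do not move let the fingers close. It gives the time, the measured TCP pose, the force, the opening and the grip force at its end, in the units of the state.
- robot.get_obs(): the state, without advancing time (a new reading comes with each control period).
- robot.camera(name): name is "scene" or "top" or "wrist"; returns a dict with "pixels" (400x640x3 uint8, red, green, blue), "intrinsics" (3x3 intrinsics, pixels), "dist" ([k1, k2, p1, p2, k3] as OpenCV has them; the pictures are not rectified), "rvec" (rotation vector, rad) and "tvec" (3), from world to camera coordinates, as OpenCV has them; the wrist camera has in their place "mount" (4x4, takes a point from camera to tool coordinates, whose origin is the TCP and whose axes are the flange's). Camera axes: x right, y down, z forward; pixel columns grow to the right and rows downward; lengths in m; the calibration is good to about 2 mm. A picture is of the moment at which its call begins: read the wrist's pose just before it. There is no depth.
- robot.hand_in(): hands the job in; it is judged then, once.
Trained networks look in a picture, given as the dict that the camera call returned (one of the last four; its "shot" number tells which), for a name from the list of things; names that differ only in an ending like _2 or _b are one class to them, and where a whole thing is asked for, a point or a joint stands for the part that bears it (a point fixed in the world has none). Each returns a list of dicts, best first, with "score" (0 to 1); they miss things now and then, are a little off and sometimes report something else, mostly with a low value. They report only what shows in the picture. A call takes as long as a camera call.
- robot.spot_in(picture, query): "at" ([x, y, z] in m, in world coordinates, good to about 4 mm: the middle of the surface that is visible of it).
- robot.outline_of(picture, query): "region" (400x640 bool, what is visible of it).
- robot.place_of(picture, query): "at" ([x, y, z] in m, in world coordinates, good to about 4 mm: a listed point, or the origin of a listed thing).
The state is a dict: "time": time; "q": joint angles; "joint_velocities": joint speeds; "joint_torque": joint torques, N m; "position": TCP position; "tool_rot": TCP orientation; "ft_force": force on the tool from outside, world axes, zero at the start; "moment": the same for the moment, N m; "grip_width": finger opening in m; "grip_force": force on a finger pad.
Only numpy, scipy, OpenCV 4.12 (cv2) and the standard library are available. Lean on these libraries where they do the work, as an engineer would, in place of code of your own. Each camera call takes 0.05 s, during which the arm holds its last target. There are 200 camera calls.

### The job

Run the hand-cranked switch exerciser: press its tray of switches down by the middle boss until the spring catch holds it flush with its rim, let go and see that it stayed. Then take the crank's knob and turn it steadily clockwise, never letting it run back, no faster than about one turn in four seconds, through the heavy point in each turn: first to the park tooth at the bottom of the dial, then two whole turns more, leaving the handle standing at the tooth and let go. The machine is not bolted down: do not shove it about, and leave the things lying round it where they are.

Things in the scene. Friction and masses are not known exactly. Their poses are not given: they have to be found in the camera images.
- machine: grey wedge-shaped bench machine, 260 mm deep (x), 320 mm wide (y), 7 kg, standing loose on four rubber feet. Origin: centre of its underside on the table; x points away from the robot, y to the left, z up. Its flat working face rises away from the robot at 30 degrees; seen by the robot, the tray is on its left, the crank on its right.
- visor_edge (a point): middle of the free edge of a 300 mm wide, 180 mm high sheet visor that stands square to the face, 129 mm up the slope from the crank axis, and so overhangs it: a gripper held vertical strikes it when the knob is at the top, so the tool must come in tilted, about along the face's normal.
- machine_centre (a point): centre of the machine, 100 mm above its underside
- crank_axis (a point): point where the crank's axis meets the working face; fixed to the face: its x axis runs up the slope of the face, z straight out of the face (30 degrees from vertical, leaning toward the robot), y to the left. The crank turns about this z axis. The park tooth, a steel block 18 x 6 x 10 mm, stands on the face 94 mm down the slope (at -x) from here.
- knob_centre (a point): middle of the crank's black knob: 25 mm diameter, 50 mm long, its own axis parallel to the crank axis and 55 mm from it, this point 53 mm out from the face, knob end 78 mm out. It spins freely on its pin, so the hand need not turn. The crank arm under the knob ends 25 mm out from the face.
- crank (a joint): crank angle (rad), growing clockwise as seen facing the crank, not wrapped: 0 = handle at the park tooth (-x of crank_axis), pi/2 = to the left (+y), pi = up the slope, 2 pi = at the tooth one turn later, 4 pi = two turns later. Starts between -2.4 and -0.5, stays where it is left. Turning takes 1 to 14 N at the knob, most at pi in each turn; how much varies.
- press_boss (a point): centre of the top of the tray's press boss, a black round stud 26 mm in diameter that stands 32 mm above the middle of the tray amid four switches 26 mm high. It lies 52 mm out from the face when the tray is up. The tray is a 102 mm square aluminium plate in a dark rim.
- tray (a joint): how far the tray is pressed in along the face's inward normal (m): 0 = up, standing 12 mm proud of its rim; 0.012 = home against its end stop, flush with the rim and held by the spring catch. It resists with about 11 N at first, less further in; at 8 mm the catch goes over centre and pulls it home. Let go earlier, it springs back up.
- screwdriver_mid (a point): middle of a screwdriver with yellow handle, 156 mm long, lying on the table
- tag_tray: small red open parts tray, 75 x 95 x 22 mm; origin at the centre of its underside
- tape_roll: roll of orange tape, 60 mm across, 18 mm high, lying flat; origin at its underside
- bottle: white dropper bottle with red cap, 35 mm across, 110 mm high; origin at its underside
- loose_switch: one loose black push switch, 24 mm across, 26 mm high; origin at its underside

How it is judged:
By the outcome, as a careful person would: the job done as asked, in the order asked, and still so for the second after the job is handed in, with the robot touching nothing.
It also fails if it takes over 72 s, if anything falls off the work surface, if the arm or the gripper's body presses on something with over 40 N, if the wrist force passes 120 N, or if a joint passes its speed limit or range.

## Working session

There is one attempt and no reset: what is moved stays moved. The work goes in short steps, Python scripts to look and compute and a tool call to move; the robot and the scene stay as the last step left them, time stands still between calls to the robot, and variables do not carry over. Pictures are saved under pics/ and viewed, at most 10 in all, crops included, and the job is handed in when it is done.

Besides the shell and the picture viewer there is one more tool, called after "Call:" in YAML: its name, and indented under it one key for each argument. servo_tool: Moves the arm, as the interface text tells. Its arguments: {"type":"object","properties":{"rows":{"type":"array","items":{"type":"number"}},"newtons":{"type":"number"}},"required":["rows"]}

```bash
mkdir -p pics; cat > h.py <<'E'
import numpy as np, cv2
from rig import robot
from scipy.spatial.transform import Rotation as R
np.set_printoptions(precision=4,suppress=True)
def shot(n,f=None):
    p=robot.camera(n)
    if f: cv2.imwrite('pics/'+f,p['pixels'][:,:,::-1])
    return p
def show(p,names):
    for q in names:
        r=robot.place_of(p,q)
        print(q,[(np.round(d['at'],4).tolist(),round(d['score'],2)) for d in r[:2]])
E
python3 - <<'E'
from h import *
o=robot.get_obs(); print(o)
for n in ['scene','top']:
    p=shot(n,n+'0.png'); print(n)
    show(p,['machine','visor_edge','machine_centre','crank_axis','knob_centre','press_boss','bottle','tag_tray','tape_roll','loose_switch','screwdriver_mid'])
E
```

```text
{'time': 0.0, 'q': array([ 1.0955,  0.5285,  1.4339,  0.    ,  1.1814, -0.1785]), 'joint_velocities': array([-0.0005,  0.0011, -0.0018, -0.0016, -0.0003,  0.0002]), 'joint_torque': array([ -0.0001, -44.0043, -17.6591,   0.063 ,   0.0583,  -0.0002]), 'position': array([0.1824, 0.597 , 0.2216]), 'tool_rot': array([ 0.1479,  0.989 , -0.001 , -0.0003]), 'ft_force': array([0.0945, 0.0534, 0.4432]), 'moment': array([-0.0633, -0.0344, -0.056 ]), 'grip_force': 0.0, 'grip_width': 0.08711341649786342}
scene
machine [([0.6523, 0.019, 0.001], 0.89)]
visor_edge [([0.6568, 0.0207, 0.3265], 0.77)]
machine_centre [([0.6538, 0.0192, 0.0984], 0.88), ([0.4404, 0.2492, 0.0134], 0.24)]
crank_axis [([0.6097, -0.0525, 0.1112], 0.85), ([0.4429, 0.2489, 0.017], 0.7)]
knob_centre [([0.6128, -0.0885, 0.1753], 0.55)]
press_boss [([0.6235, 0.1098, 0.1546], 0.86)]
bottle [([0.4311, -0.3654, 0.0028], 0.72)]
tag_tray [([0.4448, 0.3757, 0.0007], 0.7)]
tape_roll [([0.5669, -0.3721, -0.0013], 0.62)]
loose_switch [([0.4983, -0.3747, -0.0008], 0.56)]
screwdriver_mid [([0.443, 0.2505, 0.0168], 0.44)]
top
machine [([0.6542, 0.0181, -0.0016], 0.87)]
visor_edge []
machine_centre [([0.6545, 0.0209, 0.1022], 0.72)]
crank_axis [([0.612, -0.0508, 0.1089], 0.89), ([0.4252, -0.3666, -0.001], 0.73)]
knob_centre [([0.6109, -0.0898, 0.1745], 0.59)]
press_boss [([0.6207, 0.1122, 0.1551], 0.64), ([0.651, 0.0188, 0.3304], 0.45)]
bottle [([0.4223, -0.3645, 0.0009], 0.44)]
tag_tray [([0.4507, 0.3757, -0.0017], 0.9), ([0.57, -0.3726, -0.0025], 0.54)]
tape_roll [([0.5692, -0.3717, -0.0014], 0.62)]
loose_switch [([0.4966, -0.3797, -0.0027], 0.53), ([0.6242, 0.1116, 0.1562], 0.18)]
screwdriver_mid [([0.4397, 0.247, 0.0098], 0.71)]
```

```bash
python3 -c "
import cv2,numpy as np
a=cv2.imread('pics/scene0.png');b=cv2.imread('pics/top0.png')
cv2.imwrite('pics/both.png',cv2.resize(np.vstack([a,b]),(480,600)))"
```

```text
(no output)
```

View pics/both.png

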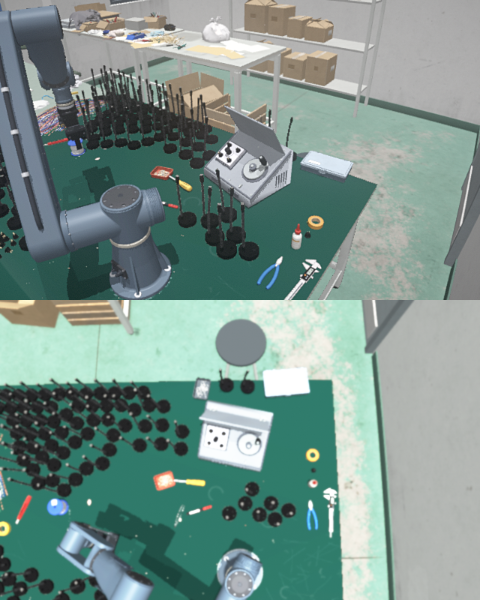

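The scene shows the machine at about (250,160) and the top view shows it at (235,435), yawed about −13°, with tall rod stands left of it and in front right. Rows can't command tilt directly, so I'll climb clear, swing over and see how the arm behaves at the edge of its reach.

Call:
servo_tool:
  rows: [1,0,0,-0.041,0,1,0,0,-0.041,0,1,0,0,-0.041,0,1,0,0,-0.041,0,1,0,0,-0.041,0]
  newtons: 20

```text
time: 1.62
position: [0.1825, 0.5973, 0.4297]
tool_rot: [0.148, 0.989, 0.0, 0.0]
ft_force: [0.4, 0.5, -0.1]
grip_width: 0.0612
grip_force: 0.0
```

Call:
servo_tool:
  rows: [1,-0.026,-0.029,-0.01,0,1,-0.026,-0.029,-0.01,0,1,-0.026,-0.029,-0.01,0,1,-0.026,-0.029,-0.01,0,1,-0.026,-0.029,-0.01,0]

```text
time: 2.03
position: [0.2648, 0.4193, 0.4781]
tool_rot: [0.147, 0.989, 0.0, 0.0]
ft_force: [0.9, -0.7, 0.4]
grip_width: 0.0282
grip_force: 0.0
```

Call:
servo_tool:
  rows: [1,-0.026,-0.029,0,0,1,-0.026,-0.029,0,0,1,-0.026,-0.029,0,0,1,-0.026,-0.029,0,0,1,-0.026,-0.029,0,0]

```text
time: 2.45
position: [0.3466, 0.2426, 0.4778]
tool_rot: [0.148, 0.989, 0.0, 0.0]
ft_force: [0.9, -0.3, 0.8]
grip_width: 0.0016
grip_force: 0.0
```

Call:
servo_tool:
  rows: [1,-0.026,-0.029,0,0,1,-0.026,-0.029,0,0,1,-0.026,-0.029,0,0,1,-0.026,-0.029,0,0,1,-0.026,-0.029,0,0]

```text
time: 2.87
position: [0.4286, 0.0658, 0.4779]
tool_rot: [0.148, 0.989, 0.0, 0.0]
ft_force: [1.1, 0.3, 0.7]
grip_width: 0.0004
grip_force: 0.0
```

Call:
servo_tool:
  rows: [1,-0.026,-0.029,0,0,1,-0.026,-0.029,0,0,1,-0.026,-0.029,0,0,1,-0.026,-0.029,0,0,1,-0.026,-0.029,0,0]

```text
time: 3.28
position: [0.5107, -0.111, 0.4777]
tool_rot: [0.148, 0.989, 0.0, 0.0]
ft_force: [0.7, 0.2, 0.2]
grip_width: 0.0005
grip_force: 0.0
```

Call:
servo_tool:
  rows: [1,-0.041,0,0,0,1,-0.041,0,0,0,1,-0.041,0,0,0,1,-0.041,0,0,0,1,-0.041,0,0,0]

```text
time: 3.7
position: [0.7078, -0.1697, 0.4774]
tool_rot: [0.148, 0.989, 0.0, 0.0]
ft_force: [-0.3, -0.9, 0.8]
grip_width: 0.0007
grip_force: 0.0
```

Call:
servo_tool:
  rows: [1,-0.04,0,0,0,1,-0.04,0,0,0,1,-0.04,0,0,0,1,-0.04,0,0,0,1,-0.04,0,0,0]

```text
time: 4.12
position: [0.8374, -0.2124, 0.4351]
tool_rot: [0.148, 0.989, -0.001, 0.019]
ft_force: [-0.1, -0.2, 1.0]
grip_width: 0.0008
grip_force: 0.0
```

Call:
servo_tool:
  rows: [1,-0.03,0,-0.025,0,1,-0.03,0,-0.025,0,1,-0.03,0,-0.025,0,1,-0.03,0,-0.025,0,1,-0.03,0,-0.025,0]

```text
time: 4.53
position: [0.8378, -0.219, 0.5055]
tool_rot: [0.147, 0.985, -0.009, 0.085]
ft_force: [-0.1, 0.1, 0.4]
grip_width: 0.0001
grip_force: 0.0
```

```bash
python3 -c "
from h import *
o=robot.get_obs();print(o['q'],o['position'],R.from_quat(o['tool_rot']).as_matrix())"
```

```text
[-0.3926  0.7827  0.218   0.0255  1.9703 -1.6549] [ 0.8378 -0.219   0.5055] [[-0.9421  0.2917  0.1657]
 [ 0.2886  0.9565 -0.0432]
 [-0.1711  0.0071 -0.9852]]
```

Call:
servo_tool:
  rows: [1,-0.03,0,-0.025,0,1,-0.03,0,-0.025,0,1,-0.03,0,-0.025,0,1,-0.03,0,-0.025,0,1,-0.03,0,-0.025,0]

```text
time: 4.95
position: [0.8323, -0.2238, 0.5661]
tool_rot: [0.146, 0.979, -0.015, 0.141]
ft_force: [-0.0, 0.7, 0.6]
grip_width: 0.0004
grip_force: 0.0
```

Call:
servo_tool:
  rows: [1,-0.03,0,-0.025,0,1,-0.03,0,-0.025,0,1,-0.03,0,-0.025,0,1,-0.03,0,-0.025,0,1,-0.03,0,-0.025,0]

```text
time: 5.37
position: [0.8172, -0.2247, 0.6354]
tool_rot: [0.145, 0.969, -0.022, 0.196]
ft_force: [0.3, 0.3, -0.3]
grip_width: 0.0002
grip_force: 0.0
```

```bash
python3 -c "
from h import *
o=robot.get_obs();print(o['q'],o['position'],R.from_quat(o['tool_rot']).as_matrix())"
```

```text
[-0.4229  0.6378  0.2186  0.0671  1.8916 -1.6627] [ 0.8172 -0.2247  0.6354] [[-0.8808  0.2898  0.3745]
 [ 0.2729  0.957  -0.0988]
 [-0.387   0.0152 -0.9219]]
```

Call:
servo_tool:
  rows: [1,-0.03,0,-0.025,0,1,-0.03,0,-0.025,0,1,-0.03,0,-0.025,0,1,-0.03,0,-0.025,0,1,-0.03,0,-0.025,0]

```text
time: 5.78
position: [0.7928, -0.2225, 0.7086]
tool_rot: [0.143, 0.957, -0.028, 0.252]
ft_force: [-0.0, -0.5, -0.7]
grip_width: 0.0005
grip_force: 0.0
```

```bash
python3 - <<'E'
from h import *
o=robot.get_obs();M=R.from_quat(o['tool_rot']).as_matrix();print(o['q'],o['position'],M, o['time'])
p=shot('wrist','w1.png')
show(p,['crank_axis','knob_centre','press_boss','visor_edge'])
# machine pose from prior estimates
print("boss in tool", M.T@(np.array([.622,.111,.155])-o['position']))
E
```

```text
[-0.442   0.5541  0.219   0.0923  1.8625 -1.666 ] [ 0.7928 -0.2225  0.7086] [[-0.8324  0.2885  0.4732]
 [ 0.26    0.9573 -0.1263]
 [-0.4895  0.0179 -0.8718]] 5.7833
crank_axis []
knob_centre []
press_boss []
visor_edge []
boss in tool [0.4998 0.2601 0.3597]
```

Call:
servo_tool:
  rows: [1,0.033,0.017,0.013,0,1,0.033,0.017,0.013,0,1,0.033,0.017,0.013,0,1,0.033,0.017,0.013,0,1,0.033,0.017,0.013,0]

```text
time: 6.45
position: [0.7155, -0.1119, 0.5762]
tool_rot: [0.144, 0.957, -0.028, 0.249]
ft_force: [0.4, -0.4, -0.3]
grip_width: 0.0005
grip_force: 0.0
```

Call:
servo_tool:
  rows: [1,0.033,0.017,0.013,0,1,0.033,0.017,0.013,0,1,0.033,0.017,0.013,0,1,0.033,0.017,0.013,0,1,0.033,0.017,0.013,0]

```text
time: 6.87
position: [0.633, 0.0045, 0.4412]
tool_rot: [0.143, 0.957, -0.028, 0.249]
ft_force: [0.9, 0.7, -0.3]
grip_width: 0.0006
grip_force: 0.0
```

Call:
servo_tool:
  rows: [1,0.033,0.017,0.013,0,1,0.033,0.017,0.013,0,1,0.033,0.017,0.013,0,1,0.033,0.017,0.013,0,1,0.033,0.017,0.013,0]

```text
time: 7.28
position: [0.5507, 0.1207, 0.3062]
tool_rot: [0.143, 0.957, -0.028, 0.25]
ft_force: [0.4, -0.0, -1.1]
grip_width: 0.0003
grip_force: 0.0
```

```bash
cat >> h.py <<'E'
def state():
    o=robot.get_obs();M=R.from_quat(o['tool_rot']).as_matrix();return o,o['position'],M
E
python3 - <<'E'
from h import *
o,P,M=state();print(o['q'],P,M, o['time'])
for n in ['wrist','top','scene']:
    p=shot(n,n+'2.png')
    for q in ['crank_axis','knob_centre','press_boss','visor_edge','machine_centre']:
        r=robot.place_of(p,q)
        print(n,q,[(np.round(d['at'],4),round(d['score'],2),M.T@(np.array(d['at'])-P)) for d in r[:2]])
E
```

```text
[ 0.1153  0.2097  1.8216 -0.2977  0.6537 -0.9629] [0.5507 0.1207 0.3062] [[-0.834   0.2886  0.4702]
 [ 0.2607  0.9573 -0.1251]
 [-0.4863  0.0182 -0.8736]] 7.2833
wrist crank_axis [(array([ 0.6185, -0.0512,  0.1118]), 0.6, array([-0.0069, -0.1485,  0.2232]))]
wrist knob_centre [(array([ 0.6129, -0.0939,  0.1688]), 0.57, array([-0.0411, -0.1899,  0.1761]))]
wrist press_boss [(array([0.6231, 0.1134, 0.1508]), 0.95, array([0.0132, 0.0111, 0.1707])), (array([ 0.6528,  0.0171, -0.0005]), 0.5, array([ 0.0369, -0.0753,  0.3289]))]
wrist visor_edge [(array([ 0.6185, -0.0542,  0.1102]), 0.56, array([-0.0069, -0.1514,  0.225 ]))]
wrist machine_centre [(array([0.6509, 0.0198, 0.1046]), 0.68, array([-0.0119, -0.0713,  0.2358]))]
top crank_axis [(array([ 0.6142, -0.0533,  0.1103]), 0.83, array([-0.0031, -0.1518,  0.2227]))]
top knob_centre [(array([ 0.6078, -0.0888,  0.1739]), 0.58, array([-0.038 , -0.1864,  0.1686]))]
top press_boss [(array([0.622 , 0.1131, 0.1517]), 0.77, array([0.0136, 0.0105, 0.1694])), (array([0.6529, 0.0191, 0.3306]), 0.48, array([-0.1236, -0.0673,  0.0394]))]
top visor_edge
[... 196 characters left out ...]
0202, 0.1028]), 0.75, array([-0.0107, -0.071 ,  0.2373]))]
scene crank_axis [(array([ 0.6128, -0.0528,  0.116 ]), 0.86, array([-0.0046, -0.1516,  0.217 ])), (array([ 0.6144, -0.0883,  0.1754]), 0.33, array([-0.0441, -0.184 ,  0.1703]))]
scene knob_centre [(array([ 0.4928, -0.3779, -0.    ]), 0.56, array([ 0.0672, -0.4995,  0.3026])), (array([ 0.6141, -0.0887,  0.1757]), 0.5, array([-0.0441, -0.1845,  0.17  ]))]
scene press_boss [(array([0.625 , 0.1117, 0.1521]), 0.76, array([0.0106, 0.0101, 0.1707]))]
scene visor_edge [(array([0.6565, 0.022 , 0.3269]), 0.82, array([-0.1241, -0.0635,  0.044 ]))]
scene machine_centre [(array([0.6564, 0.018 , 0.0953]), 0.88, array([-0.0124, -0.0716,  0.2468]))]
```

View pics/wrist2.png

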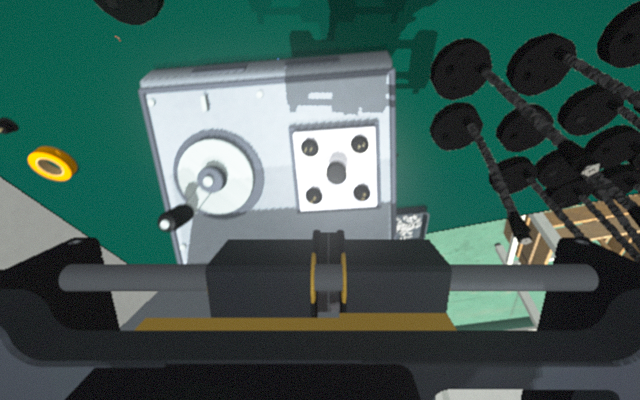

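Wrist view: dial centre (212,178), knob (175,218), boss (337,170); machine turned about 5° relative to the tool. Descending on the boss.

Call:
servo_tool:
  rows: [1,0.0025,0.002,0.03,0,1,0.0025,0.002,0.03,0,1,0.0025,0.002,0.03,0,1,0.0025,0.002,0.03,0,1,0.0025,0.002,0.03,0]

```text
time: 8.6
position: [0.6157, 0.1137, 0.1703]
tool_rot: [0.143, 0.957, -0.028, 0.251]
ft_force: [0.9, -0.5, 0.6]
grip_width: 0.0005
grip_force: 0.0
```

Call:
servo_tool:
  rows: [1,0,0,0.004,0,1,0,0,0.004,0,1,0,0,0.004,0,1,0,0,0.002,0,1,0,0,0.002,0]

```text
time: 9.02
position: [0.623, 0.1118, 0.1591]
tool_rot: [0.143, 0.957, -0.028, 0.252]
ft_force: [0.4, 0.2, 0.0]
grip_width: 0.0004
grip_force: 0.0
```

```bash
python3 - <<'E'
from h import *
o,P,M=state();print(P,o['time'],M.T@o['ft_force'])
p=shot('wrist','w3.png')
for q in ['press_boss']:
    r=robot.place_of(p,q)
    print(q,[(np.round(d['at'],4),round(d['score'],2),M.T@(np.array(d['at'])-P)) for d in r[:2]])
cv2.imwrite('pics/w3c.png',cv2.resize(p['pixels'][80:300,200:460,::-1],None,fx=2,fy=2))
E
```

```text
[0.623  0.1118 0.1591] 9.0167 [-0.2605  0.3453  0.1338]
press_boss [(array([0.6219, 0.1106, 0.1545]), 0.66, array([ 0.0028, -0.0015,  0.0037]))]
```

View pics/w3c.png

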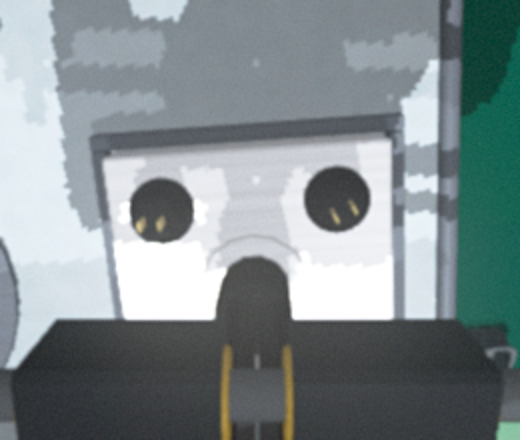

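The closed fingers sit centred over the boss (crop x≈257), not yet in contact. Pressing.

Call:
servo_tool:
  rows: [1,0,0,0.002,0,1,0,0,0.002,0,1,0,0,0.002,0,1,0,0,0.002,0,1,0,0,0.002,0]

```text
time: 9.53
position: [0.6273, 0.1105, 0.1495]
tool_rot: [0.143, 0.957, -0.028, 0.251]
ft_force: [-2.4, -0.7, 5.8]
grip_width: 0.0003
grip_force: 3.0
```

Call:
servo_tool:
  rows: [1,0,0,0.001,0,1,0,0,0.001,0,1,0,0,0.001,0,1,0,0,0.001,0,1,0,0,0.001,0]

```text
time: 9.95
position: [0.6294, 0.1096, 0.1438]
tool_rot: [0.144, 0.957, -0.028, 0.25]
ft_force: [0.2, 0.2, 0.3]
grip_width: 0.0006
grip_force: 0.0
```

Call:
servo_tool:
  rows: [1,0,0,0.001,0,1,0,0,0.001,0,1,0,0,0.001,0,1,0,0,0.001,0,1,0,0,0.0,0]

```text
time: 10.37
position: [0.6303, 0.1094, 0.1423]
tool_rot: [0.143, 0.957, -0.028, 0.251]
ft_force: [-9.6, 1.0, 13.1]
grip_width: 0.0004
grip_force: 8.3
```

Call:
servo_tool:
  rows: [1,0,0,-0.01,0,1,0,0,-0.02,0,1,0,0,-0.03,0,1,0,0,-0.03,0,1,0,0,-0.02,0]

```text
time: 10.78
position: [0.5788, 0.1234, 0.2388]
tool_rot: [0.143, 0.957, -0.028, 0.251]
ft_force: [0.4, 0.3, -0.1]
grip_width: 0.0001
grip_force: 0.0
```

Call:
servo_tool:
  rows: [-0.3,-0.01,-0.03,0,-5,-0.3,-0.01,-0.03,0,0,-0.3,-0.01,-0.03,0,0,-0.3,-0.01,-0.03,0,0,-0.3,-0.01,-0.03,0,0]

```text
time: 11.2
position: [0.5866, -0.0307, 0.2632]
tool_rot: [0.105, 0.962, -0.038, 0.249]
ft_force: [0.0, -0.1, 0.2]
grip_width: 0.0256
grip_force: 0.0
```

```bash
python3 - <<'E'
from h import *
o,P,M=state();print(P,o['time'],o['q'],M)
for n in ['wrist','top','scene']:
    p=shot(n,n+'4.png')
    for q in ['crank_axis','knob_centre','press_boss']:
        r=robot.place_of(p,q)
        print(n,q,[(np.round(d['at'],4),round(d['score'],2),M.T@(np.array(d['at'])-P)) for d in r[:2]])
E
```

```text
[ 0.5866 -0.0307  0.2632] 11.2 [-0.2366  0.2802  1.8682 -0.0234  0.4836 -1.5717] [[-0.8535  0.2212  0.4717]
 [ 0.1837  0.975  -0.1249]
 [-0.4876 -0.02   -0.8729]]
wrist crank_axis [(array([ 0.6173, -0.0521,  0.1126]), 0.87, array([ 0.0433, -0.0111,  0.1486]))]
wrist knob_centre [(array([ 0.6137, -0.0913,  0.1672]), 0.98, array([ 0.0126, -0.0512,  0.1041]))]
wrist press_boss [(array([0.6292, 0.1133, 0.1412]), 0.79, array([0.0496, 0.1523, 0.1086])), (array([ 0.6138, -0.0923,  0.1728]), 0.49, array([ 0.0096, -0.0522,  0.0994]))]
top crank_axis [(array([ 0.6135, -0.0527,  0.1072]), 0.97, array([ 0.0491, -0.0124,  0.1516]))]
top knob_centre [(array([ 0.6117, -0.0898,  0.1709]), 0.62, array([ 0.0127, -0.0502,  0.0998]))]
top press_boss [(array([0.6293, 0.1081, 0.1408]), 0.57, array([0.0487, 0.1472, 0.1096]))]
scene crank_axis [(array([ 0.6136, -0.0519,  0.1122]), 0.97, array([ 0.0467, -0.0117,  0.1472])), (array([ 0.4283, -0.3663, -0.0003]), 0.44, array([ 0.202 , -0.357 ,  0.1972]))]
scene knob_centre [(array([ 0.6158, -0.0889,  0.1747]), 0.67, array([ 0.0075, -0.0485,  0.0983]))]
scene press_boss [(array([0.6294, 0.1099, 0.1423]), 0.93, array([0.0482, 0.149 , 0.1081]))]
```

View pics/wrist4.png

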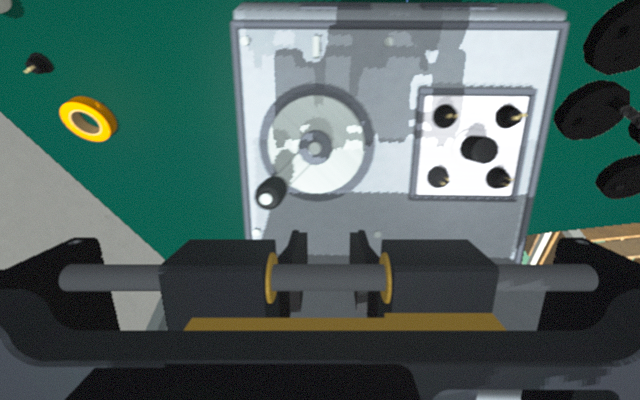

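The tray is flush and held (boss 40 mm out, dial centre (315,150), knob (270,192)). Going onto the knob.

Call:
servo_tool:
  rows: [-0.3,0.005,-0.026,0,0,-0.3,0.005,-0.025,0,0,-0.3,0,0,0.02,0,-0.3,0,0,0.02,0,-0.3,0,0,0.02,0]

```text
time: 12.22
position: [0.5958, -0.0855, 0.2063]
tool_rot: [0.106, 0.962, -0.038, 0.25]
ft_force: [-0.8, 0.5, -0.3]
grip_width: 0.0567
grip_force: 0.0
```

Call:
servo_tool:
  rows: [-0.3,0,0,0.02,0,-0.3,0,0,0.02,0,-0.3,0,0,0.012,0,-0.3,0,0,0,0,0.1,0,0,0,0]

```text
time: 12.63
position: [0.6196, -0.0912, 0.1604]
tool_rot: [0.105, 0.962, -0.038, 0.248]
ft_force: [-0.7, 1.3, -0.1]
grip_width: 0.0543
grip_force: 0.0
```

```bash
python3 - <<'E'
from h import *
o,P,M=state();print(P,o['time'],M.T@o['ft_force'],o['grip_width'])
for n in ['wrist','top']:
    p=shot(n,n+'5.png')
    for q in ['crank_axis','knob_centre']:
        r=robot.place_of(p,q)
        print(n,q,[(np.round(d['at'],4),round(d['score'],2),M.T@(np.array(d['at'])-P)) for d in r[:2]])
E
```

```text
[ 0.6196 -0.0912  0.1604] 12.6333 [ 0.8754  1.1601 -0.358 ] 0.05433081821778936
wrist crank_axis [(array([ 0.6184, -0.0519,  0.1074]), 0.75, array([0.034 , 0.0391, 0.0409]))]
wrist knob_centre [(array([ 0.6152, -0.0908,  0.1681]), 0.63, array([ 0.0001, -0.0008, -0.0088]))]
top crank_axis [(array([ 0.6149, -0.054 ,  0.1076]), 0.56, array([0.0365, 0.0362, 0.0393]))]
top knob_centre [(array([0.631 , 0.1107, 0.1453]), 0.34, array([ 0.0347,  0.1996, -0.0066]))]
```

View pics/wrist5.png

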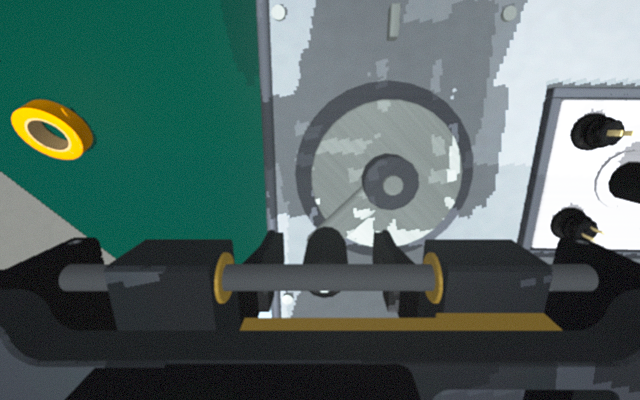

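The knob (325,265) stands midway between the pads. Closing.

Call:
servo_tool:
  rows: [1,0,0,0,0,1,0,0,0,0,1,0,0,0,0,1,0,0,0,0,1,0,0,0,0]
  newtons: 25

```text
time: 13.35
position: [0.62, -0.0923, 0.1616]
tool_rot: [0.106, 0.962, -0.038, 0.25]
ft_force: [-2.4, -3.4, 3.5]
grip_width: 0.0241
grip_force: 25.0
```

Call:
servo_tool:
  rows: [1,0,0,0,0,1,0,0,0,0,1,0,0,0,0]

```text
time: 13.6
position: [0.62, -0.0923, 0.1615]
tool_rot: [0.106, 0.962, -0.038, 0.25]
ft_force: [-3.9, -4.5, 4.4]
grip_width: 0.0243
grip_force: 25.0
```

```bash
cat >> h.py <<'E'
def st():
    o,P,M=state(); print(o['time'],P,'Ft',M.T@o['ft_force'],'w',o['grip_width'],o['grip_force'])
    # rotating plane coords: axis est in world
    return o,P,M
E
python3 -c "
from h import *
o,P,M=st();print(repr(M))"
```

```text
13.6 [ 0.62   -0.0923  0.1615] Ft [ 0.3255 -5.3899 -5.1183] w 0.02434776304819453 25.000706988503225
array([[-0.853 ,  0.2225,  0.4721],
       [ 0.1843,  0.9747, -0.1264],
       [-0.4883, -0.0208, -0.8724]])
```

Call:
servo_tool:
  rows: [1,0.0021,-0.0015,0,0,1,0.0021,-0.0015,0,0,1,0.0021,-0.0015,0,0,1,0.0021,-0.0015,0,0,1,0.0021,-0.0015,0,0]

```text
time: 14.02
position: [0.612, -0.0973, 0.1577]
tool_rot: [0.105, 0.961, -0.038, 0.252]
ft_force: [5.5, 2.0, 2.8]
grip_width: 0.0239
grip_force: 25.0
```

Call:
servo_tool:
  rows: [1,0.0051,-0.0026,0,0,1,0.0054,-0.0021,0,0,1,0.0056,-0.0015,0,0,1,0.0057,-0.0009,0,0,1,0.0057,-0.0003,0,0]

```text
time: 14.43
position: [0.5883, -0.1018, 0.1451]
tool_rot: [0.106, 0.961, -0.04, 0.254]
ft_force: [7.5, -4.8, 0.1]
grip_width: 0.0241
grip_force: 25.0
```

```bash
python3 -c "
from h import *
o,P,M=st();A=np.array([.615,-.0527,.1105]);d=M.T@(P-A);print(d,np.hypot(*d[:2]),np.degrees(np.arctan2(d[1],d[0])))
p=shot('wrist','w6.png');show(p,['crank_axis','knob_centre'])
p=shot('top','t6.png');show(p,['crank_axis','knob_centre'])"
```

```text
14.4333 [ 0.5883 -0.1018  0.1451] Ft [-7.3074 -2.9896  4.0979] w 0.024077475506884573 24.999758766498417
[-0.0035 -0.0546 -0.0363] 0.054759906823079754 -93.65055270481776
crank_axis [([0.618, -0.0519, 0.1087], 0.68)]
knob_centre [([0.5851, -0.1013, 0.1536], 0.7)]
crank_axis []
knob_centre [([0.5778, -0.0973, 0.1562], 0.59)]
```

View pics/w6.png

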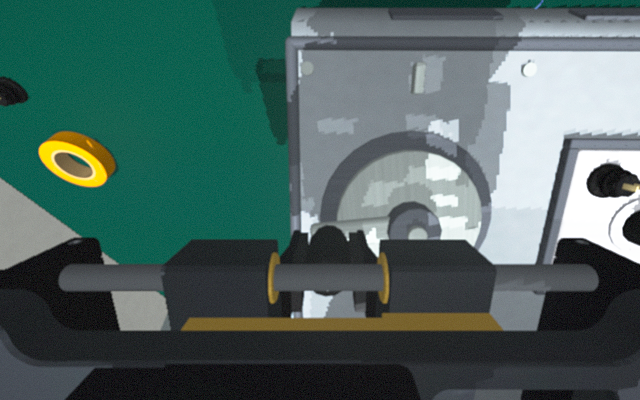

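The crank arm followed to the right-hand position ((330,225) toward hub (412,225)), knob still centred in the pads. Continuing to the tooth.

Call:
servo_tool:
  rows: [1,0.0058,0.0003,0,0,1,0.0057,0.0009,0,0,1,0.0056,0.0015,0,0,1,0.0054,0.0021,0,0,1,0.0051,0.0026,0,0]

```text
time: 15.15
position: [0.5649, -0.0916, 0.1306]
tool_rot: [0.108, 0.961, -0.042, 0.253]
ft_force: [1.9, -10.5, -2.7]
grip_width: 0.0242
grip_force: 25.0
```

Call:
servo_tool:
  rows: [1,0.0048,0.0031,0,0,1,0.0045,0.0036,0,0,1,0.0041,0.0041,0,0,1,0.0036,0.0045,0,0,1,0.0031,0.0048,0,0]

```text
time: 15.57
position: [0.5493, -0.0665, 0.1187]
tool_rot: [0.11, 0.962, -0.041, 0.248]
ft_force: [1.8, -10.0, -11.4]
grip_width: 0.0241
grip_force: 25.0
```

```bash
python3 -c "
from h import *
o,P,M=st();A=np.array([.615,-.0527,.1105]);d=M.T@(P-A);print(d,np.hypot(*d[:2]),np.degrees(np.arctan2(d[1],d[0])));print(M)"
```

```text
15.5667 [ 0.5493 -0.0665  0.1187] Ft [ 2.1091 -9.0932 12.0999] w 0.024095268805446306 25.020081294933334
[ 0.0494 -0.0288 -0.0361] 0.05720001050743435 -30.272430281777243
[[-0.8528  0.2316  0.4681]
 [ 0.1912  0.9725 -0.1327]
 [-0.4859 -0.0236 -0.8737]]
```

Call:
servo_tool:
  rows: [1,0.0026,0.0051,0.0004,0,1,0.0021,0.0054,0.0004,0,1,0.0015,0.0056,0.0003,0,1,0.0009,0.0057,0.0003,0,1,0.0003,0.0058,0.0002,0]

```text
time: 15.98
position: [0.5488, -0.0364, 0.1142]
tool_rot: [0.107, 0.962, -0.04, 0.247]
ft_force: [-8.2, -5.8, 13.6]
grip_width: 0.0243
grip_force: 25.0
```

Call:
servo_tool:
  rows: [1,-0.0003,0.0058,0,0,1,-0.0009,0.0057,0,0,1,-0.0015,0.0056,0,0,1,-0.0021,0.0054,0,0,1,-0.0026,0.0051,0,0]

```text
time: 16.4
position: [0.5582, -0.0154, 0.1162]
tool_rot: [0.104, 0.961, -0.031, 0.254]
ft_force: [-18.1, -6.1, 35.9]
grip_width: 0.0242
grip_force: 25.0
```

```bash
python3 -c "
from h import *
o,P,M=st();A=np.array([.615,-.0527,.1105]);d=M.T@(P-A);print(d,np.hypot(*d[:2]),np.degrees(np.arctan2(d[1],d[0])))
p=shot('wrist','w7.png');show(p,['crank_axis','knob_centre'])
p=shot('scene','s7.png');show(p,['machine','crank_axis','knob_centre'])"
```

```text
16.4 [ 0.5582 -0.0154  0.1162] Ft [ -3.5014 -10.0705 -39.2366] w 0.024178519455132916 25.005795776378363
[ 0.0524  0.0241 -0.0364] 0.0576292140752408 24.714519036252323
crank_axis [([0.6155, -0.0514, 0.1107], 0.95)]
knob_centre [([0.5531, -0.016, 0.125], 0.68)]
machine [([0.6511, 0.0209, 0.0029], 0.82)]
crank_axis [([0.6139, -0.054, 0.1107], 0.93)]
knob_centre []
```

Call:
servo_tool:
  rows: [1,-0.0029,0.0045,-0.001,0,1,-0.0034,0.0042,-0.001,0,1,-0.0039,0.0038,-0.0008,0,1,-0.0042,0.0033,-0.0006,0,1,-0.0046,0.0029,-0.0004,0]

```text
time: 17.17
position: [0.5692, -0.004, 0.1198]
tool_rot: [0.102, 0.959, -0.025, 0.262]
ft_force: [-20.7, -5.2, 31.9]
grip_width: 0.0242
grip_force: 25.0
```

Call:
servo_tool:
  rows: [1,-0.0051,0.0026,-0.0001,0,1,-0.0054,0.0021,-0.0001,0,1,-0.0056,0.0015,-0.0001,0,1,-0.0057,0.0009,-0.0001,0,1,-0.0058,0.0003,-0.0001,0]

```text
time: 17.58
position: [0.5798, 0.0004, 0.1207]
tool_rot: [0.099, 0.96, -0.017, 0.262]
ft_force: [-25.9, 11.0, 23.1]
grip_width: 0.0241
grip_force: 25.1
```

```bash
cat >> h.py <<'E'
M0=np.array([[-.853,.2225,.4721],[.1843,.9747,-.1264],[-.4883,-.0208,-.8724]]); A0=np.array([.615,-.0527,.1105])+M0[:,0]*.0025
def cr():
    o,P,M=st(); d=M0.T@(P-A0); print('rel',d,'r',np.hypot(*d[:2]),'th',np.degrees(np.arctan2(d[1],d[0])))
E
python3 -c "
from h import *
cr()"
```

```text
17.5833 [0.5798 0.0004 0.1207] Ft [ 12.1779   6.1301 -33.8297] w 0.024075054289434683 25.102464906272274
rel [ 0.0323  0.0437 -0.0322] r 0.05433863500694658 th 53.54368973481292
```

```bash
python3 - <<'E'
from h import *
o,P,M=state(); print(o['q'],o['joint_torque'],o['moment'],M)
p=shot('wrist');a=p['pixels']
p2=shot('scene');b=p2['pixels'][120:280,240:420]
b=cv2.resize(b,(640,569))[:, :]
c=np.vstack([cv2.resize(a[:300],(480,225)),cv2.resize(b,(480,370))])
cv2.imwrite('pics/m8.png',c[:,:,::-1])
show(p,['knob_centre','crank_axis']);show(p2,['machine','knob_centre'])
E
```

```text
[-0.2017  0.5442  2.0433  0.6546  0.0298 -2.2169] [ -5.4366 -26.2732 -19.0006   1.6348  -5.1315  -1.6584] [1.2397 2.3011 0.4868] [[-0.8435  0.1983  0.4992]
 [ 0.1809  0.9799 -0.0836]
 [-0.5058  0.0198 -0.8624]]
knob_centre [([0.57, 0.0032, 0.1366], 0.84)]
crank_axis []
machine [([0.65, 0.0202, 0.0018], 0.75)]
knob_centre []
```

View pics/m8.png

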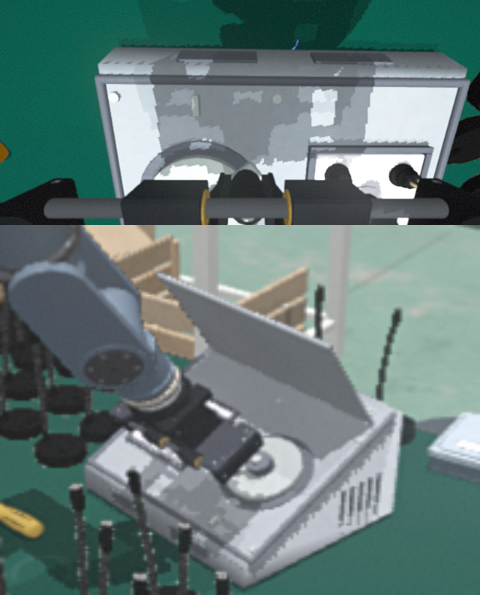

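Wrist view and scene show the knob still held at lower left of the dial, but q5 is at 0.03, its lower limit: the 30° tilt runs the wrist out of range low down. I'll fit the kinematics to see which tilt works all the way round.

```bash
cat > k.py <<'E'
from h import *
from scipy.optimize import least_squares
S=[([1.0955,.5285,1.4339,0,1.1814,-.1785],[.1824,.597,.2216]),([-.3926,.7827,.218,.0255,1.9703,-1.6549],[.8378,-.219,.5055]),
([-.4229,.6378,.2186,.0671,1.8916,-1.6627],[.8172,-.2247,.6354]),([-.442,.5541,.219,.0923,1.8625,-1.666],[.7928,-.2225,.7086]),
([.1153,.2097,1.8216,-.2977,.6537,-.9629],[.5507,.1207,.3062]),([-.2366,.2802,1.8682,-.0234,.4836,-1.5717],[.5866,-.0307,.2632]),
([-.2017,.5442,2.0433,.6546,.0298,-2.2169],[.5798,.0004,.1207])]
Y=lambda a:R.from_euler('y',a); Z=lambda a:R.from_euler('z',a)
def fk(p,q):
    h,L1,L2,L3,d,e=p
    v=np.array([0,d,h])+Y(q[1]).apply([0,0,L1])+Y(q[1]+q[2]).apply([e,0,L2])+(Y(q[1]+q[2])*Z(q[3])*Y(q[4])).apply([0,0,L3])
    return Z(q[0]).apply(v), Z(q[0])*Y(q[1]+q[2])*Z(q[3])*Y(q[4])*Z(q[5])
f=least_squares(lambda p:np.concatenate([fk(p,q)[0]-P for q,P in S]),[.2,.4,.4,.25,.1,0])
prm=f.x
lo=[-3.08,-.75,.22,-1.43,0,-2.85];hi=[3.08,2.2,2.44,4.57,2.65,2.85]
def ik(P,zax,q0):  # tool z direction only (5 dof)
    g=lambda q:np.concatenate([(fk(prm,np.r_[q,0])[0]-P)*10,fk(prm,np.r_[q,0])[1].apply([0,0,1])-zax])
    s=least_squares(g,np.clip(q0,np.array(lo[:5])+1e-3,np.array(hi[:5])-1e-3),bounds=(lo[:5],hi[:5])); return s.x,np.abs(s.fun).max()
E
python3 - <<'E'
from k import *
print(prm,np.abs(f.fun).max())
o,P,M=state();print(fk(prm,o['q'])[1].as_matrix()-M)
q0=np.array([-.2,.4,1.9,0,.3])
for t in [30,26,22,18]:
  for az in [-14,-4]:
    z=np.array([np.sin(np.radians(t))*np.cos(np.radians(az)),np.sin(np.radians(t))*np.sin(np.radians(az)),-np.cos(np.radians(t))])
    out=[]
    for th in range(0,360,45):
        c=A0-.036*M0[:,2]; 
        K=c+.055*(np.cos(np.radians(th))*M0[:,0]+np.sin(np.radians(th))*M0[:,1])
        q,e=ik(K,z,q0); out.append((th,round(q[4],2),round(q[3],2),round(e,3)))
    print(t,az,out)
E
```

```text
[0.2742 0.588  0.3917 0.3054 0.111  0.1141] 5.943902666405432e-05
[[ 0.6459 -1.0409 -0.    ]
 [-1.16   -0.8002 -0.    ]
 [ 0.487  -0.5256 -0.    ]]
30 -14 [(0, np.float64(0.04), np.float64(2.68), np.float64(0.0)), (45, np.float64(0.04), np.float64(-0.82), np.float64(0.0)), (90, np.float64(0.15), np.float64(-0.32), np.float64(0.0)), (135, np.float64(0.24), np.float64(-0.12), np.float64(0.0)), (180, np.float64(0.27), np.float64(0.05), np.float64(0.0)), (225, np.float64(0.23), np.float64(0.24), np.float64(0.0)), (270, np.float64(0.14), np.float64(0.58), np.float64(0.0)), (315, np.float64(0.07), np.float64(1.48), np.float64(0.0))]
30 -4 [(0, np.float64(0.14), np.float64(1.76), np.float64(0.0)), (45, np.float64(0.09), np.float64(1.3), np.float64(0.0)), (90, np.float64(0.15), np.float64(0.47), np.float64(0.0)), (135, np.float64(0.25), np.float64(0.35), np.float64(0.0)), (180, np.float64(0.3), np.float64(0.43), np.float64(0.0)), (225, np.float64(0.3), np.float64(0.61), np.float64(0.0)), (270, np.float64(0.24), np.float64(0.92), np.float64(0.0)), (315, np.float64(0.19), np.float64(1.4), np.f
[... 2215 characters left out ...]
.62), np.float64(0.01), np.float64(0.0)), (225, np.float64(0.58), np.float64(0.05), np.float64(0.0)), (270, np.float64(0.49), np.float64(0.09), np.float64(0.0)), (315, np.float64(0.39), np.float64(0.1), np.float64(0.0))]
18 -4 [(0, np.float64(0.36), np.float64(0.21), np.float64(0.0)), (45, np.float64(0.4), np.float64(0.12), np.float64(0.0)), (90, np.float64(0.5), np.float64(0.08), np.float64(0.0)), (135, np.float64(0.59), np.float64(0.09), np.float64(0.0)), (180, np.float64(0.63), np.float64(0.12), np.float64(0.0)), (225, np.float64(0.6), np.float64(0.16), np.float64(0.0)), (270, np.float64(0.51), np.float64(0.22), np.float64(0.0)), (315, np.float64(0.41), np.float64(0.25), np.float64(0.0))]
```

Call:
servo_tool:
  rows: [-0.4,0,0,0,0,-0.4,0,0,0,0,-0.4,0,0,0,0,-0.4,0,0,0,0,-0.4,0,0,0,0]

```text
time: 18.3
position: [0.5888, -0.0031, 0.1218]
tool_rot: [0.099, 0.958, -0.019, 0.268]
ft_force: [-0.8, 8.2, -1.9]
grip_width: 0.0493
grip_force: 2.9
```

```bash
python3 - <<'E'
from k import *
cr(); o,P,M=state(); z=M[:,2]; print(o['q'],M)
q=o['q'][:5]
def run(name,pts):
    global q
    for p in pts:
        q,e=ik(np.array(p),z,q); print(name,np.round(p,3),q,round(e,4))
run('ret',[P-z*s for s in (.05,.1,.15,.2,.25)])
a=P-z*.25
b=np.array([.30,.13,.29])
run('b',[a+(b-a)*s for s in (.25,.5,.75,1)])
run('c',[b+(np.array([.24,.14,.25])-b)*s for s in (.25,.5,.75,1)])
print('tool moves', M.T@(b-a), M.T@(np.array([.24,.14,.25])-b))
E
```

```text
18.3 [ 0.5888 -0.0031  0.1218] Ft [3.15   7.7901 0.5186] w 0.049262762021345594 2.9456616193056107
rel [ 0.0235  0.0423 -0.0285] r 0.0483704080249179 th 60.99501993831893
[-0.2027  0.5499  2.0294  0.66    0.0243 -2.2227] [[-0.837   0.2005  0.5091]
 [ 0.1802  0.9796 -0.0895]
 [-0.5166  0.0169 -0.856 ]]
ret [0.563 0.001 0.165] [-0.2047  0.4357  2.0581  0.1507  0.106 ] 0.0
ret [0.538 0.006 0.207] [-0.2068  0.317   2.0727  0.0818  0.2095] 0.0
ret [0.512 0.01  0.25 ] [-0.2093  0.1964  2.0728  0.0564  0.33  ] 0.0
ret [0.487 0.015 0.293] [-0.2122  0.0772  2.0582  0.0442  0.4637] 0.0
ret [0.462 0.019 0.336] [-0.2156 -0.0367  2.0295  0.0378  0.6063] 0.0
b [0.421 0.047 0.324] [-0.1415 -0.0842  2.1089 -0.0309  0.5741] 0.0
b [0.381 0.075 0.313] [-0.0406 -0.1237  2.1788 -0.1317  0.5512] 0.0
b [0.34  0.102 0.301] [ 0.0976 -0.1494  2.237  -0.2714  0.5436] 0.0
b [0.3  0.13 0.29] [ 0.2813 -0.1532  2.2807 -0.441   0.5615] 0.0
c [0.285 0.132 0.28 ] [ 0.3197 -0.1485  2.3151 -0.4956  0.5411] 0.0
c [0.27  0.135 0.27 ] [ 0.3634 -0.1397  2.3487 -0.559   0.5224] 0.0
c [0.255 0.138 0.26 ] [ 0.4131 -0.1262  2.3815 -0.6318  0.5061] 0.0
c [0.24 0.14 0.25] [ 0.4693 -0.1073  2.4132 -0.7144  0.493 ] 0.0
tool moves [ 0.1788  0.0753 -0.053 ] [ 0.0727 -0.0029  0.0028]
```

Call:
servo_tool:
  rows: [-0.4,0,0.004,0,0,-0.4,0,0.002,-0.02,0,-0.4,0,0,-0.03,0,-0.4,0,0,-0.04,0,-0.4,0,0,-0.04,0]

```text
time: 18.72
position: [0.5282, 0.0104, 0.2255]
tool_rot: [0.1, 0.958, -0.019, 0.268]
ft_force: [0.4, 0.6, 1.1]
grip_width: 0.0609
grip_force: 0.0
```

Call:
servo_tool:
  rows: [-0.3,0,0,-0.04,0,-0.3,0,0,-0.04,0,-0.3,0,0,-0.04,0]

```text
time: 18.97
position: [0.4662, 0.0216, 0.3295]
tool_rot: [0.1, 0.958, -0.019, 0.269]
ft_force: [0.5, 0.2, -0.2]
grip_width: 0.0571
grip_force: 0.0
```

```bash
python3 - <<'E'
from k import *
o,P,M=state(); print(o['time'],P,o['q'],M, o['ft_force'])
for n in ['wrist','top']:
    p=shot(n,n+'9.png');show(p,['knob_centre','crank_axis','press_boss','machine'])
    r=robot.place_of(p,'knob_centre')
    if r:
        d=M0.T@(r[0]['at']-A0);print(d,np.degrees(np.arctan2(d[1],d[0])))
b=np.array([.33,.08,.30]);c=np.array([.25,.08,.245])
print(M.T@(b-P),M.T@(c-b))
a=cv2.imread('pics/wrist9.png');t=cv2.imread('pics/top9.png')
print(t.shape);cv2.imwrite('pics/m9.png',np.vstack([cv2.resize(a,(480,300)),cv2.resize(t[100:400,200:500],(480,300))[:]]))
E
```

```text
18.9667 [0.4662 0.0216 0.3295] [-0.2038 -0.0187  2.0349  0.0271  0.5788 -1.5853] [[-0.8349  0.2017  0.5121]
 [ 0.1809  0.9793 -0.0907]
 [-0.5198  0.017  -0.8541]] [ 0.5048  0.2006 -0.2199]
knob_centre [([0.5725, 0.0039, 0.1352], 0.56)]
crank_axis [([0.619, -0.0522, 0.1113], 0.97), ([0.495, -0.3807, 0.0025], 0.53)]
press_boss [([0.6279, 0.1133, 0.1413], 0.77)]
machine [([0.6547, 0.0184, -0.0013], 0.58)]
[ 0.0321  0.0452 -0.0488] 54.59807321707321
knob_centre []
crank_axis [([0.6101, -0.0508, 0.1073], 0.77)]
press_boss [([0.6282, 0.1103, 0.144], 0.86)]
machine [([0.6561, 0.0161, -0.001], 0.84)]
[ 0.1396  0.0292 -0.0499] [ 0.0954 -0.0171  0.006 ]
(400, 640, 3)
```

View pics/m9.png

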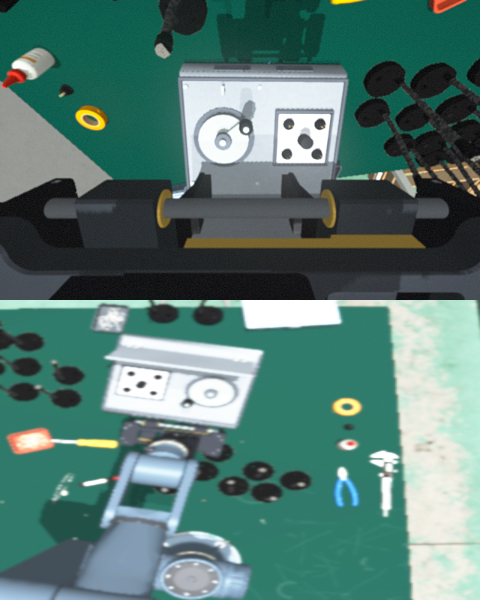

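The machine hasn't moved, the tray is still down and the crank stands at about 55° (knob at (245,127)). Folding the arm to bring the tilt back to about 22°.

Call:
servo_tool:
  rows: [-0.3,0.028,0.006,-0.01,0,-0.3,0.028,0.006,-0.01,0,-0.3,0.028,0.006,-0.01,0,-0.3,0.028,0.006,-0.01,0,-0.3,0.028,0.006,-0.01,0]

```text
time: 19.98
position: [0.3296, 0.0809, 0.2978]
tool_rot: [0.1, 0.958, -0.019, 0.269]
ft_force: [-0.6, 1.0, -0.3]
grip_width: 0.0563
grip_force: 0.0
```

Call:
servo_tool:
  rows: [-0.3,0.02,-0.003,0,0,-0.3,0.02,-0.003,0,0,-0.3,0.02,-0.003,0,0,-0.3,0.02,-0.003,0,0,-0.3,0.02,-0.003,0,0]

```text
time: 20.4
position: [0.2508, 0.0907, 0.2612]
tool_rot: [0.102, 0.958, -0.022, 0.266]
ft_force: [0.5, 0.3, 0.2]
grip_width: 0.0564
grip_force: 0.0
```

```bash
python3 - <<'E'
from h import *
o,P,M=state(); print(o['time'],P,o['q'],M, o['ft_force'])
E
```

```text
20.4 [0.2508 0.0907 0.2612] [ 0.0897 -0.2494  2.4411 -0.3312  0.449  -1.0068] [[-0.8382  0.207   0.5045]
 [ 0.1836  0.9783 -0.0963]
 [-0.5135  0.0119 -0.858 ]] [0.4757 0.2875 0.2318]
```

Call:
servo_tool:
  rows: [-0.3,0.02,-0.003,0.01,0,-0.3,0.02,-0.003,0.01,0,-0.3,0.02,-0.003,0.01,0,-0.3,0.02,-0.003,0.01,0,-0.3,0.02,-0.003,0.01,0]

```text
time: 20.82
position: [0.2089, 0.132, 0.2357]
tool_rot: [0.106, 0.963, -0.037, 0.246]
ft_force: [1.0, 0.4, -0.7]
grip_width: 0.0565
grip_force: 0.0
```

```bash
python3 - <<'E'
from h import *
o,P,M=state(); print(o['time'],P,o['q'],M, o['ft_force'])
E
```

```text
20.8167 [0.2089 0.132  0.2357] [ 0.544  -0.0909  2.4413 -0.7303  0.5479 -0.221 ] [[-0.8564  0.2224  0.4659]
 [ 0.1855  0.9748 -0.1243]
 [-0.4818 -0.02   -0.8761]] [ 1.029   0.4205 -0.7035]
```

```bash
python3 - <<'E'
from h import *
p=shot('scene');Rm=cv2.Rodrigues(p['rvec'])[0];t=np.ravel(p['tvec']);C=-Rm.T@t
def ray(u):
    n=cv2.undistortPoints(np.array([[u]],float),p['intrinsics'],p['dist'])[0,0];return Rm.T@np.r_[n,1]
def tab(u):
    d=ray(u);return C-d*C[2]/d[2]
a=cv2.imread('pics/scene0.png')[210:360,220:360];cv2.imwrite('pics/c10.png',cv2.resize(a,None,fx=4,fy=4))
for u in [(249,293),(241,240),(272,228),(300,330)]: print(u,tab(u))
print(C)
E
```

```text
(249, 293) [ 0.2898  0.0568 -0.    ]
(241, 240) [0.4697 0.2671 0.    ]
(272, 228) [0.5902 0.2268 0.    ]
(300, 330) [ 0.2656 -0.1591 -0.    ]
[-0.392  -0.7095  0.9451]
```

View pics/c10.png

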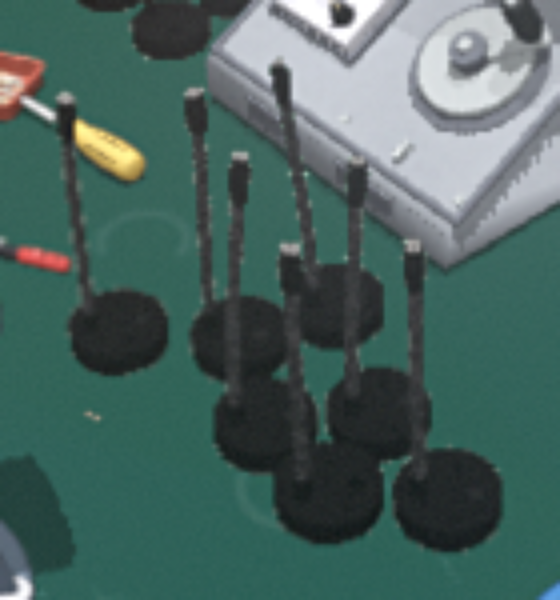

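Front stands' rods reach about z = 0.2 (the nearest tip at about (0.31, 0.085)); I stay above that. Aligning the arm's plane with the tilt, then pushing back.

Call:
servo_tool:
  rows: [-0.3,-0.022,-0.015,0.006,0,-0.3,-0.022,-0.015,0.006,0,-0.3,-0.022,-0.015,0.006,0,-0.3,-0.022,-0.015,0.006,0,-0.3,-0.022,-0.015,0.006,0]

```text
time: 21.28
position: [0.266, 0.0716, 0.252]
tool_rot: [0.106, 0.965, -0.037, 0.239]
ft_force: [1.4, 0.7, -0.4]
grip_width: 0.0563
grip_force: 0.0
```

Call:
servo_tool:
  rows: [-0.3,0.017,0.001,-0.01,0,-0.3,0.017,0.001,-0.01,0,-0.3,0.017,0.001,-0.01,0,-0.3,0.017,0.001,-0.01,0,-0.3,0.017,0.001,-0.01,0]

```text
time: 21.7
position: [0.1714, 0.1007, 0.2603]
tool_rot: [0.109, 0.964, -0.038, 0.238]
ft_force: [0.2, 1.1, -0.4]
grip_width: 0.0567
grip_force: 0.0
```

```bash
cat > s.py <<'E'
from h import *
o,P,M=state(); z=M[:,2];print(o['time'],P,o['q'],M, 'tilt',np.degrees(np.arccos(-z[2])),'az',np.degrees(np.arctan2(z[1],z[0])))
E
python3 s.py
```

```text
21.7 [0.1714 0.1007 0.2603] [ 0.4427 -0.3183  2.4404 -0.4946  0.7006 -0.5731] [[-0.863   0.2277  0.4509]
 [ 0.1916  0.9735 -0.1249]
 [-0.4674 -0.0214 -0.8838]] tilt 27.897087454059633 az -15.483912860788692
```

Call:
servo_tool:
  rows: [-0.3,-0.018,-0.007,0.009,0,-0.3,-0.018,-0.007,0.009,0,-0.3,-0.018,-0.007,0.009,0,-0.3,-0.018,-0.007,0.009,0,-0.3,-0.018,-0.007,0.009,0]

```text
time: 22.12
position: [0.2471, 0.0558, 0.2628]
tool_rot: [0.105, 0.966, -0.037, 0.235]
ft_force: [0.5, 1.0, -0.5]
grip_width: 0.0565
grip_force: 0.0
```

```bash
python3 s.py
```

```text
22.1167 [0.2471 0.0558 0.2628] [-0.179  -0.3211  2.4292 -0.0753  0.5556 -1.4793] [[-0.8674  0.2198  0.4464]
 [ 0.1848  0.9753 -0.1211]
 [-0.4619 -0.0225 -0.8866]] tilt 27.547579953244373 az -15.177127696784165
```

Call:
servo_tool:
  rows: [-0.3,0.012,0,0,0,-0.3,0.012,0,0,0,-0.3,0.012,0,0,0,-0.3,0.012,0,0,0]

```text
time: 22.45
position: [0.2116, 0.0722, 0.2603]
tool_rot: [0.109, 0.967, -0.041, 0.228]
ft_force: [0.1, -0.2, 0.2]
grip_width: 0.0566
grip_force: 0.0
```

```bash
python3 s.py
```

```text
22.45 [0.2116 0.0722 0.2603] [ 0.006  -0.3545  2.442  -0.229   0.6159 -1.1823] [[-0.8719  0.2294  0.4326]
 [ 0.1922  0.9729 -0.1285]
 [-0.4503 -0.0289 -0.8924]] tilt 26.823949064796263 az -16.548185720440227
```

Call:
servo_tool:
  rows: [-0.3,0.012,0,0.012,0,-0.3,0.012,0,0.012,0,-0.3,0.012,0,0.012,0]

```text
time: 22.7
position: [0.2065, 0.0926, 0.2471]
tool_rot: [0.11, 0.968, -0.046, 0.22]
ft_force: [0.8, -0.2, -0.2]
grip_width: 0.0564
grip_force: 0.0
```

```bash
python3 s.py
```

```text
22.7 [0.2065 0.0926 0.2471] [ 0.2491 -0.2358  2.4417 -0.4376  0.5911 -0.7727] [[-0.8792  0.2328  0.4158]
 [ 0.1921  0.9717 -0.1379]
 [-0.4361 -0.0413 -0.8989]] tilt 25.98145057813617 az -18.343817586743178
```

Call:
servo_tool:
  rows: [-0.3,0.004,-0.018,0.015,0,-0.3,0.004,-0.018,0.015,0,-0.3,0.006,-0.016,0.015,0,-0.3,0.008,-0.014,0.015,0,-0.3,0.01,-0.01,0.015,0]

```text
time: 23.12
position: [0.2202, 0.0471, 0.2501]
tool_rot: [0.114, 0.972, -0.058, 0.198]
ft_force: [0.2, -1.2, 0.1]
grip_width: 0.0568
grip_force: 0.0
```

```bash
python3 s.py
```

```text
23.1167 [0.2202 0.0471 0.2501] [-0.1575 -0.3141  2.4413 -0.1702  0.6175 -1.3752] [[-0.8958  0.245   0.3708]
 [ 0.199   0.9671 -0.1582]
 [-0.3973 -0.0679 -0.9152]] tilt 23.772387883701295 az -23.104433405176337
```

```bash
cat > c.py <<'E'
from k import *
a=np.radians(11); n=np.array([-.5*np.cos(a),.5*np.sin(a),.866]);x=np.array([-.866*np.cos(a),.866*np.sin(a),-.5]);y=np.array([np.sin(a),np.cos(a),0])
z0=M0[:,2]
G=np.array([[.62,-.0923,.1615],[.5883,-.1018,.1451],[.5649,-.0916,.1306],[.5493,-.0665,.1187],[.5488,-.0364,.1142]])-.019*z0
f2=least_squares(lambda c:np.hypot((G-A0)@x-c[0],(G-A0)@y-c[1])-.055,[0,0])
A=A0+x*f2.x[0]+y*f2.x[1]
def tcp(th,z,out=.054):
    t=np.radians(th); return A+n*out+.055*(np.cos(t)*x+np.sin(t)*y)+.019*z
def ang(P,z):
    d=P-.019*z-A; return np.degrees(np.arctan2(d@y,d@x)),np.hypot(d@x,d@y),d@n
E
python3 - <<'E'
from c import *
print(f2.x,f2.fun,[(g-A)@n for g in G])
o,P,M=state();z=M[:,2];print('axes in tool: x',M.T@x,'y',M.T@y,'n',M.T@n)
q=np.array([-.2,.3,1.9,0,.4])
for th in range(0,360,45): 
    q,e=ik(tcp(th,z),z,q);print(th,q,e)
k=tcp(57,z); pre=tcp(57,z,.2); print('k',k,'pre',pre,'move',M.T@(pre-P),M.T@(k-pre))
E
```

```text
[-0.0007  0.0022] [ 0.      0.0001 -0.0001 -0.0001  0.0001] [np.float64(0.05688660770431606), np.float64(0.057336655833922924), np.float64(0.057237819756681005), np.float64(0.056983764679548396), np.float64(0.05620384685582735)]
axes in tool: x [ 0.9931 -0.0145  0.1162] y [ 0.0244  0.9961 -0.0845] n [ 0.1146 -0.0868 -0.9896]
0 [-0.2368  0.5332  2.0231 -0.366   0.1877] 6.772360450213455e-14
45 [-0.1468  0.5337  1.9611 -0.4021  0.2643] 6.042780165138595e-11
90 [-0.1165  0.5287  1.8574 -0.3183  0.3729] 3.254440987532359e-11
135 [-0.1528  0.5233  1.7742 -0.2312  0.4513] 5.283162796132501e-12
180 [-0.2286  0.516   1.7547 -0.1564  0.4666] 1.3877787807814457e-15
225 [-0.3072  0.5088  1.8083 -0.0964  0.413 ] 1.827704654289164e-12
270 [-0.3502  0.5092  1.9084 -0.0701  0.3102] 3.1818103707337286e-11
315 [-0.3253  0.5212  1.9999 -0.1518  0.2091] 1.830750551157223e-10
k [0.5778 0.0022 0.1241] pre [0.5061 0.0161 0.2505] move [-0.2624  0.0401  0.1106] [-0.0167  0.0127  0.1445]
```

Call:
servo_tool:
  rows: [-0.3,-0.0376,0.004,0.003,0,-0.3,-0.0376,0.004,0.003,0,-0.3,-0.0376,0.004,0.003,0,-0.3,-0.0376,0.004,0.003,0]

```text
time: 23.45
position: [0.3644, 0.031, 0.2975]
tool_rot: [0.114, 0.972, -0.058, 0.197]
ft_force: [-0.6, -0.3, 0.4]
grip_width: 0.0564
grip_force: 0.0
```

Call:
servo_tool:
  rows: [-0.3,-0.028,0.006,0.024,0,-0.3,-0.028,0.006,0.024,0,-0.3,-0.028,0.006,0.024,0,-0.3,-0.028,0.006,0.024,0]

```text
time: 23.78
position: [0.5063, 0.0167, 0.2509]
tool_rot: [0.114, 0.972, -0.058, 0.197]
ft_force: [0.6, 0.8, 0.9]
grip_width: 0.0565
grip_force: 0.0
```

```bash
cat > t.py <<'E'
from c import *
o,P,M=state();z=M[:,2];print(o['time'],P,M,o['q'])
p=shot('wrist','w11.png')
for q in ['knob_centre','crank_axis']:
    for r in robot.place_of(p,q)[:1]:
        d=np.array(r['at'])-A; print(q,r['score'],'x,y,n',d@x,d@y,d@n,np.degrees(np.arctan2(d@y,d@x)))
for th in (54,57): print(th,'to pre.12',M.T@(tcp(th,z,.12)-P),'then',M.T@(tcp(th,z)-tcp(th,z,.12)))
E
python3 t.py
```

```text
23.7833 [0.5063 0.0167 0.2509] [[-0.8968  0.2437  0.3692]
 [ 0.1981  0.9675 -0.1574]
 [-0.3956 -0.068  -0.9159]] [-0.1188  0.2177  1.9621 -0.2088  0.5736 -1.3036]
knob_centre 0.87 x,y,n 0.03267402478978221 0.040740041202532065 0.046285242439939527 51.269948994139426
crank_axis 0.79 x,y,n -0.0015103938074973971 -0.0022388682736316076 0.0005678991389697836 -124.00453929639588
54 to pre.12 [-0.0068  0.0046  0.08  ] then [-0.0077  0.0057  0.0653]
57 to pre.12 [-0.0091  0.0063  0.0796] then [-0.0077  0.0057  0.0653]
```

Call:
servo_tool:
  rows: [-0.3,-0.003,0.002,0.04,0,-0.3,-0.003,0.002,0.04,0,-0.3,-0.002,0.001,0.016,0,-0.3,-0.002,0.002,0.016,0,-0.3,-0.002,0.001,0.016,0]

```text
time: 24.35
position: [0.5634, 0.0024, 0.1382]
tool_rot: [0.114, 0.972, -0.058, 0.196]
ft_force: [-0.4, 0.0, -0.1]
grip_width: 0.0561
grip_force: 0.0
```

Call:
servo_tool:
  rows: [-0.3,-0.002,0.002,0.017,0,1,0,0,0,0,1,0,0,0,0,1,0,0,0,0,1,0,0,0,0]
  newtons: 25

```text
time: 24.77
position: [0.5725, 0.0017, 0.1254]
tool_rot: [0.114, 0.972, -0.058, 0.198]
ft_force: [0.2, -0.0, -0.3]
grip_width: 0.0377
grip_force: 0.0
```

Call:
servo_tool:
  rows: [1,0,0,0,0,1,0,0,0,0,1,0,0,0,0]

```text
time: 25.02
position: [0.5727, 0.0013, 0.1252]
tool_rot: [0.114, 0.972, -0.058, 0.197]
ft_force: [-3.4, -2.9, 6.6]
grip_width: 0.0249
grip_force: 24.5
```

```bash
cat > u.py <<'E'
from c import *
import sys
o,P,M=st();z=M[:,2];th,r,nn=ang(P,z);print('th %.1f r %.4f out %.4f'%(th,r,nn),'q',o['q'],'F tan/rad/n',[float(np.round(o['ft_force']@v,1)) for v in (-np.sin(np.radians(th))*x+np.cos(np.radians(th))*y,np.cos(np.radians(th))*x+np.sin(np.radians(th))*y,n)])
if len(sys.argv)>1:
    th=float(sys.argv[1]); print('axes in tool',M.T@x,M.T@y)
    for s in range(12):
        t0=th+30*s; print(t0,np.round(1000*np.array([M.T@(tcp(t0+6*i+6,z)-tcp(t0+6*i,z)) for i in range(5)]),1).tolist())
E
python3 u.py 60
```

```text
25.0167 [0.5727 0.0013 0.1252] Ft [-0.1963 -4.0925 -6.8483] w 0.024873291706307917 24.539761688065482
th 52.8 r 0.0556 out 0.0574 q [-0.135   0.5259  1.9463 -0.3855  0.2885 -1.1238] F tan/rad/n [-1.4, -3.4, 7.1]
axes in tool [ 0.993  -0.0133  0.1169] [ 0.0233  0.9961 -0.0847]
60.0 [[-5.0, 2.7, -0.8], [-5.3, 2.1, -0.8], [-5.5, 1.6, -0.8], [-5.6, 1.0, -0.7], [-5.7, 0.4, -0.7]]
90.0 [[-5.7, -0.2, -0.6], [-5.7, -0.8, -0.6], [-5.6, -1.4, -0.5], [-5.4, -2.0, -0.5], [-5.2, -2.5, -0.4]]
120.0 [[-4.9, -3.1, -0.3], [-4.5, -3.5, -0.2], [-4.1, -4.0, -0.1], [-3.7, -4.4, -0.0], [-3.2, -4.8, 0.0]]
150.0 [[-2.7, -5.1, 0.1], [-2.2, -5.3, 0.2], [-1.6, -5.5, 0.3], [-1.0, -5.7, 0.4], [-0.4, -5.7, 0.5]]
180.0 [[0.2, -5.7, 0.5], [0.8, -5.7, 0.6], [1.4, -5.6, 0.6], [1.9, -5.4, 0.7], [2.5, -5.1, 0.7]]
210.0 [[3.0, -4.9, 0.8], [3.5, -4.5, 0.8], [3.9, -4.1, 0.8], [4.4, -3.7, 0.8], [4.7, -3.2, 0.8]]
240.0 [[5.0, -2.7, 0.8], [5.3, -2.1, 0.8], [5.5, -1.6, 0.8], [5.6, -1.0, 0.7], [5.7, -0.4, 0.7]]
270.0 [[5.7, 0.2, 0.6], [5.7, 0.8, 0.6], [5.6, 1.4, 0.5], [5.4, 2.0, 0.5], [5.2, 2.5, 0.4]]
300.0 [[4.9, 3.1, 0.3], [4.5, 3.5, 0.2], [4.1, 4.0, 0.1], [3.7, 4.4, 0.0], [3.2, 4.8, -0.0]]
330.0 [[2.7, 5.1, -0.1], [2.2, 5.3, -0.2], [1.6, 5.5, -0.3], [1.0, 5.7, -0.4], [0.4, 5.7, -0.5]]
360.0 [[-0.2, 5.7, -0.5], [-0.8, 5.7, -0.6], [-1.4, 5.6, -0.6], [-1.9, 5.4, -0.7], [-2.5, 5.1, -0.7]]
390.0 [[-3.0, 4.9, -0.8], [-3.5, 4.5, -0.8], [-3.9, 4.1, -0.8], [-4.4, 3.7, -0.8], [-4.7, 3.2, -0.8]]
```

Call:
servo_tool:
  rows: [1,-0.001,0.0008,-0.0002,0,1,-0.0011,0.0007,-0.0002,0,1,-0.0011,0.0007,-0.0002,0,1,-0.0011,0.0007,-0.0002,0,1,-0.0011,0.0007,-0.0002,0]

```text
time: 25.43
position: [0.5751, 0.0028, 0.1264]
tool_rot: [0.114, 0.973, -0.059, 0.194]
ft_force: [-6.2, -8.8, 4.3]
grip_width: 0.025
grip_force: 24.6
```

Call:
servo_tool:
  rows: [1,-0.005,0.0027,-0.0008,0,1,-0.0053,0.0021,-0.0008,0,1,-0.0055,0.0016,-0.0008,0,1,-0.0056,0.001,-0.0007,0,1,-0.0057,0.0004,-0.0007,0]

```text
time: 25.85
position: [0.5968, 0.0073, 0.138]
tool_rot: [0.114, 0.973, -0.059, 0.19]
ft_force: [-9.9, 1.3, 0.2]
grip_width: 0.025
grip_force: 24.7
```

```bash
python3 u.py
```

```text
25.85 [0.5968 0.0073 0.138 ] Ft [ 9.1267 -1.2294 -3.8975] w 0.02495241931429882 24.66425004444318
th 82.3 r 0.0553 out 0.0573 q [-0.1149  0.5237  1.8662 -0.3133  0.3842 -1.1826] F tan/rad/n [-8.6, 0.5, 5.1]
```

Call:
servo_tool:
  rows: [1,-0.0057,-0.0002,-0.0006,0,1,-0.0057,-0.0008,-0.0006,0,1,-0.0056,-0.0014,-0.0005,0,1,-0.0054,-0.002,-0.0005,0,1,-0.0052,-0.0025,-0.0004,0]

```text
time: 26.27
position: [0.6212, -0.002, 0.153]
tool_rot: [0.114, 0.973, -0.057, 0.193]
ft_force: [-6.5, 8.8, 2.8]
grip_width: 0.0249
grip_force: 24.7
```

Call:
servo_tool:
  rows: [1,-0.0049,-0.0031,-0.0003,0,1,-0.0045,-0.0035,-0.0002,0,1,-0.0041,-0.004,-0.0001,0,1,-0.0037,-0.0044,0,0,1,-0.0032,-0.0048,0,0]

```text
time: 26.68
position: [0.6371, -0.0251, 0.1648]
tool_rot: [0.114, 0.972, -0.056, 0.196]
ft_force: [-3.5, 8.6, 6.4]
grip_width: 0.0247
grip_force: 24.6
```

Call:
servo_tool:
  rows: [1,-0.0027,-0.0051,0.0001,0,1,-0.0022,-0.0053,0.0002,0,1,-0.0016,-0.0055,0.0003,0,1,-0.001,-0.0057,0.0004,0,1,-0.0004,-0.0057,0.0005,0]

```text
time: 27.1
position: [0.6395, -0.0538, 0.1697]
tool_rot: [0.113, 0.972, -0.057, 0.198]
ft_force: [-4.7, 7.5, 10.0]
grip_width: 0.0245
grip_force: 24.6
```

```bash
python3 u.py
```

```text
27.1 [ 0.6395 -0.0538  0.1697] Ft [  1.7507   5.4494 -12.0869] w 0.02450042931219075 24.625632871175185
th 177.0 r 0.0546 out 0.0579 q [-0.225   0.5085  1.7578 -0.151   0.4699 -1.4426] F tan/rad/n [-6.5, 0.1, 11.7]
```

Call:
servo_tool:
  rows: [1,0.0002,-0.0057,0.0005,0,1,0.0008,-0.0057,0.0006,0,1,0.0014,-0.0056,0.0006,0,1,0.0019,-0.0054,0.0007,0,1,0.0025,-0.0051,0.0007,0]

```text
time: 27.52
position: [0.6289, -0.0801, 0.1671]
tool_rot: [0.113, 0.972, -0.057, 0.2]
ft_force: [-3.7, 7.9, 12.0]
grip_width: 0.0249
grip_force: 24.6
```

Call:
servo_tool:
  rows: [1,0.003,-0.0049,0.0008,0,1,0.0035,-0.0045,0.0008,0,1,0.0039,-0.0041,0.0008,0,1,0.0044,-0.0037,0.0008,0,1,0.0047,-0.0032,0.0008,0]

```text
time: 27.93
position: [0.6091, -0.0974, 0.1581]
tool_rot: [0.113, 0.971, -0.058, 0.201]
ft_force: [-3.0, 6.7, 15.2]
grip_width: 0.0247
grip_force: 24.7
```

Call:
servo_tool:
  rows: [1,0.005,-0.0027,0.0008,0,1,0.0053,-0.0021,0.0008,0,1,0.0055,-0.0016,0.0008,0,1,0.0056,-0.001,0.0007,0,1,0.0057,-0.0004,0.0007,0]

```text
time: 28.35
position: [0.5862, -0.1019, 0.1457]
tool_rot: [0.113, 0.971, -0.059, 0.204]
ft_force: [-3.3, 2.2, 18.7]
grip_width: 0.025
grip_force: 24.6
```

```bash
python3 u.py
```

```text
28.35 [ 0.5862 -0.1019  0.1457] Ft [ -4.2687   0.0533 -18.6097] w 0.02502754948762521 24.622083702706732
th -95.2 r 0.0546 out 0.0587 q [-0.349   0.4983  1.9081 -0.0678  0.3084 -1.6276] F tan/rad/n [-6.3, -1.0, 18.0]
```

Call:
servo_tool:
  rows: [1,0.0057,0.0002,0.0002,0,1,0.0057,0.0008,0.0002,0,1,0.0056,0.0014,0.0001,0,1,0.0054,0.002,0.0002,0,1,0.0052,0.0025,0.0002,0]

```text
time: 28.77
position: [0.5622, -0.0917, 0.1312]
tool_rot: [0.114, 0.971, -0.06, 0.201]
ft_force: [-0.5, -9.7, 3.7]
grip_width: 0.025
grip_force: 24.5
```

Call:
servo_tool:
  rows: [1,0.0049,0.0031,0.0003,0,1,0.0045,0.0035,0.0002,0,1,0.0041,0.004,0.0001,0,1,0.0037,0.0044,0,0,1,0.0032,0.0048,0,0]

```text
time: 29.18
position: [0.5465, -0.0672, 0.1193]
tool_rot: [0.114, 0.972, -0.059, 0.198]
ft_force: [-2.2, -6.8, 1.4]
grip_width: 0.0247
grip_force: 24.5
```

Call:
servo_tool:
  rows: [1,0.0027,0.0051,-0.0001,0,1,0.0022,0.0053,-0.0002,0,1,0.0016,0.0055,-0.0003,0,1,0.001,0.0057,-0.0004,0,1,0.0004,0.0057,-0.0005,0]

```text
time: 29.6
position: [0.5452, -0.0386, 0.115]
tool_rot: [0.114, 0.972, -0.058, 0.197]
ft_force: [0.9, -7.6, -3.5]
grip_width: 0.0249
grip_force: 24.6
```

```bash
python3 u.py
```

```text
29.6 [ 0.5452 -0.0386  0.115 ] Ft [-0.9584 -6.8683  4.7459] w 0.024928878731192206 24.555867546005175
th -0.1 r 0.0554 out 0.0582 q [-0.2368  0.5237  2.0258 -0.3542  0.1954 -1.2398] F tan/rad/n [-7.3, -0.3, -4.2]
```

Call:
servo_tool:
  rows: [1,-0.0002,0.0057,-0.0005,0,1,-0.0008,0.0057,-0.0006,0,1,-0.0014,0.0056,-0.0006,0,1,-0.0019,0.0054,-0.0007,0,1,-0.0025,0.0051,-0.0007,0]

```text
time: 30.02
position: [0.5564, -0.013, 0.1181]
tool_rot: [0.114, 0.972, -0.059, 0.196]
ft_force: [0.7, -8.7, -5.8]
grip_width: 0.0249
grip_force: 24.6
```

Call:
servo_tool:
  rows: [1,-0.003,0.0049,-0.0008,0,1,-0.0035,0.0045,-0.0008,0,1,-0.0039,0.0041,-0.0008,0,1,-0.0044,0.0037,-0.0008,0,1,-0.0047,0.0032,-0.0008,0]

```text
time: 30.43
position: [0.5757, 0.0031, 0.127]
tool_rot: [0.114, 0.973, -0.059, 0.194]
ft_force: [-0.1, -10.6, -9.1]
grip_width: 0.0244
grip_force: 24.6
```

Call:
servo_tool:
  rows: [1,-0.005,0.0027,-0.0008,0,1,-0.0053,0.0021,-0.0008,0,1,-0.0055,0.0016,-0.0008,0,1,-0.0056,0.001,-0.0007,0,1,-0.0057,0.0004,-0.0007,0]

```text
time: 30.85
position: [0.5977, 0.0073, 0.1388]
tool_rot: [0.114, 0.973, -0.058, 0.191]
ft_force: [-2.2, -2.4, -11.2]
grip_width: 0.0249
grip_force: 24.7
```

```bash
python3 u.py
```

```text
30.85 [0.5977 0.0073 0.1388] Ft [ 5.7767 -2.1143  9.9254] w 0.02491751008140965 24.658868160922793
th 83.5 r 0.0554 out 0.0575 q [-0.115   0.5231  1.8647 -0.3114  0.3846 -1.1845] F tan/rad/n [-7.3, -2.0, -8.9]
```

Call:
servo_tool:
  rows: [1,-0.0057,-0.0002,-0.0005,0,1,-0.0057,-0.0008,-0.0005,0,1,-0.0056,-0.0014,-0.0004,0,1,-0.0054,-0.002,-0.0004,0,1,-0.0052,-0.0025,-0.0003,0]

```text
time: 31.27
position: [0.6243, -0.0043, 0.1552]
tool_rot: [0.114, 0.972, -0.058, 0.196]
ft_force: [-4.6, 0.6, -9.0]
grip_width: 0.0247
grip_force: 24.6
```

Call:
servo_tool:
  rows: [1,-0.0049,-0.0031,-0.0003,0,1,-0.0045,-0.0035,-0.0002,0,1,-0.0041,-0.004,-0.0001,0,1,-0.0037,-0.0044,0,0,1,-0.0032,-0.0048,0,0]

```text
time: 31.68
position: [0.638, -0.0274, 0.1658]
tool_rot: [0.114, 0.972, -0.057, 0.197]
ft_force: [-4.3, 4.0, -7.7]
grip_width: 0.0248
grip_force: 24.6
```

Call:
servo_tool:
  rows: [1,-0.0027,-0.0051,0.0001,0,1,-0.0022,-0.0053,0.0002,0,1,-0.0016,-0.0055,0.0003,0,1,-0.001,-0.0057,0.0004,0,1,-0.0004,-0.0057,0.0005,0]

```text
time: 32.1
position: [0.6393, -0.0549, 0.17]
tool_rot: [0.114, 0.972, -0.057, 0.198]
ft_force: [-5.3, 8.7, -4.6]
grip_width: 0.0245
grip_force: 24.7
```

Call:
servo_tool:
  rows: [1,0.0002,-0.0057,0.0005,0,1,0.0008,-0.0057,0.0006,0,1,0.0014,-0.0056,0.0006,0,1,0.0019,-0.0054,0.0007,0,1,0.0025,-0.0051,0.0007,0]

```text
time: 32.52
position: [0.6289, -0.0803, 0.1674]
tool_rot: [0.114, 0.972, -0.057, 0.199]
ft_force: [-2.2, 10.8, -1.4]
grip_width: 0.0252
grip_force: 24.7
```

Call:
servo_tool:
  rows: [1,0.003,-0.0049,0.0007,0,1,0.0035,-0.0045,0.0007,0,1,0.0039,-0.0041,0.0007,0,1,0.0044,-0.0037,0.0007,0,1,0.0047,-0.0032,0.0007,0]

```text
time: 32.93
position: [0.6103, -0.097, 0.159]
tool_rot: [0.113, 0.971, -0.057, 0.202]
ft_force: [3.1, 12.8, -4.1]
grip_width: 0.0252
grip_force: 24.8
```

Call:
servo_tool:
  rows: [1,0.005,-0.0027,0.0007,0,1,0.0053,-0.0021,0.0007,0,1,0.0055,-0.0016,0.0006,0,1,0.0056,-0.001,0.0006,0,1,0.0057,-0.0004,0.0006,0]

```text
time: 33.35
position: [0.5902, -0.1022, 0.1484]
tool_rot: [0.113, 0.97, -0.059, 0.208]
ft_force: [8.6, 5.4, -3.6]
grip_width: 0.0248
grip_force: 24.8
```

```bash
python3 u.py
```

```text
33.35 [ 0.5902 -0.1022  0.1484] Ft [-5.1446  7.5852  5.7237] w 0.024775077603755837 24.758634010213427
th -100.1 r 0.0548 out 0.0591 q [-0.3476  0.4968  1.9026 -0.0652  0.3074 -1.6289] F tan/rad/n [-5.8, -6.0, -6.8]
```

Call:
servo_tool:
  rows: [1,0.0057,0.0002,0.0006,0,1,0.0057,0.0008,0.0006,0,1,0.0056,0.0014,0.0005,0,1,0.0054,0.002,0.0005,0,1,0.0052,0.0025,0.0004,0]

```text
time: 33.77
position: [0.5696, -0.0962, 0.1361]
tool_rot: [0.113, 0.969, -0.062, 0.209]
ft_force: [-3.8, -23.9, 0.1]
grip_width: 0.0247
grip_force: 24.6
```

Call:
servo_tool:
  rows: [1,0.0049,0.0031,0.0003,0,1,0.0045,0.0035,0.0002,0,1,0.0041,0.004,0.0001,0,1,0.0037,0.0044,0,0,1,0.0032,0.0048,0,0]

```text
time: 34.18
position: [0.5475, -0.0697, 0.1204]
tool_rot: [0.115, 0.972, -0.06, 0.198]
ft_force: [-5.9, -13.0, -9.4]
grip_width: 0.0248
grip_force: 24.6
```

Call:
servo_tool:
  rows: [1,0.0027,0.0051,-0.0001,0,1,0.0022,0.0053,-0.0002,0,1,0.0016,0.0055,-0.0003,0,1,0.0005,0.0025,-0.0002,0,1,0,0,0,0]

```text
time: 34.6
position: [0.5443, -0.0481, 0.1158]
tool_rot: [0.114, 0.972, -0.059, 0.197]
ft_force: [-4.1, -5.3, -12.3]
grip_width: 0.025
grip_force: 24.7
```

```bash
python3 u.py
```

```text
34.6 [ 0.5443 -0.0481  0.1158] Ft [ 7.4921 -5.2604 10.6137] w 0.02503602506900468 24.658243575468077
th -10.0 r 0.0550 out 0.0585 q [-0.259   0.5212  2.0275 -0.3143  0.1925 -1.3002] F tan/rad/n [-4.4, 9.7, -9.2]
```

Call:
servo_tool:
  rows: [1,0.0006,0.0025,-0.0002,0,1,0.0004,0.0025,-0.0002,0,1,0.0002,0.0025,-0.0002,0,1,0,0.0018,-0.0002,0,1,0,0,0,0]

```text
time: 35.02
position: [0.5454, -0.0388, 0.1153]
tool_rot: [0.114, 0.972, -0.059, 0.197]
ft_force: [-3.2, -5.0, -14.6]
grip_width: 0.0248
grip_force: 24.7
```

```bash
python3 u.py
```

```text
35.0167 [ 0.5454 -0.0388  0.1153] Ft [ 7.6601 -4.6372 13.0269] w 0.024768048620828174 24.66860528307734
th -0.2 r 0.0551 out 0.0584 q [-0.2368  0.5232  2.0249 -0.3543  0.1971 -1.2403] F tan/rad/n [-5.5, 9.2, -11.6]
```

Call:
servo_tool:
  rows: [1,0.0003,0,0.0005,0,1,0.0003,0,0.0005,0,-0.3,0,0,0,0,-0.3,0,0,0,0,-0.3,0,0,0,0]

```text
time: 35.43
position: [0.5499, -0.0385, 0.1175]
tool_rot: [0.113, 0.971, -0.058, 0.203]
ft_force: [0.0, 0.2, -0.0]
grip_width: 0.0374
grip_force: 0.0
```

Call:
servo_tool:
  rows: [-0.3,0,0,0,0,-0.3,0,0,0,0,-0.3,0,0,-0.01,0,-0.3,0,0,-0.02,0,-0.3,0,0,-0.03,0]

```text
time: 35.85
position: [0.5228, -0.0278, 0.1686]
tool_rot: [0.114, 0.972, -0.058, 0.196]
ft_force: [0.5, -0.2, 0.4]
grip_width: 0.0558
grip_force: 0.0
```

Call:
servo_tool:
  rows: [-0.3,0,0,-0.03,0,-0.3,0,0,-0.03,0,-0.3,0,0,-0.03,0,-0.3,0,0,-0.02,0,-0.3,0,0,0,0]

```text
time: 36.27
position: [0.4832, -0.0101, 0.2748]
tool_rot: [0.113, 0.971, -0.058, 0.202]
ft_force: [0.2, 0.4, -0.9]
grip_width: 0.0565
grip_force: 0.0
```

```bash
python3 - <<'E'
from c import *
o,P,M=state();print(o['time'],P,o['ft_force'])
for nm in ['wrist','top','scene']:
    p=shot(nm,nm+'z.png')
    for q in ['knob_centre','crank_axis','press_boss','machine']:
        for r in robot.place_of(p,q)[:1]:
            d=np.array(r['at'])-A; print(nm,q,r['score'],r['at'],'x,y,n',d@x,d@y,d@n,np.degrees(np.arctan2(d@y,d@x)))
cv2.imwrite('pics/wz.png',cv2.imread('pics/wristz.png')[:300])
E
```

```text
36.2667 [ 0.4832 -0.0101  0.2748] [ 0.2248  0.3631 -0.9475]
wrist knob_centre 0.58 [0.5447, -0.0385, 0.1203] x,y,n 0.05545572054387176 -0.0017163928643023872 0.04431229125869795 -1.7727780304251102
wrist crank_axis 0.56 [0.6173, -0.053, 0.1103] x,y,n -0.0036567396379196524 -0.0020972539599563617 -0.0013641407169322152 -150.16438748820903
wrist press_boss 0.89 [0.627, 0.1133, 0.1417] x,y,n -0.00012309418796735416 0.16299819390254264 0.03693313540890629 90.04326904454282
wrist machine 0.94 [0.652, 0.0171, -0.0006] x,y,n 0.033878532532767056 0.07333588373929101 -0.10774691706180133 65.20476641366866
top knob_centre 0.6 [0.5414, -0.034, 0.1252] x,y,n 0.05655459736371087 0.0020712597764695057 0.0506046963509838 2.0974674281449865
top crank_axis 0.59 [0.6141, -0.0513, 0.1089] x,y,n 4.445461584384622e-05 -0.0010390765333002725 -0.0008437495773458981 -87.55021938273107
top press_boss 0.84 [0.6285, 0.106, 0.1446] x,y,n -0.004054484206237273 0.15611852895643952 0.038011862188196195 91.48766855727034
top machine 0.75 [0.6563, 0.0221, -0.0008] x,y,n 0.031149352177025105 0.07906449833664846 -0.10955359301777241 68.49685209926795
scene knob_centre 0.4 [0.5424, -0.0356, 0.1285] x,y,n 0.053790123278851444 0.0006914652783297901 0.05281903556295873 0.7364894829185971
scene crank_axis 0.56 [0.6137, -0.0525, 0.1096] x,y,n -0.0001637984358052288 -0.0022933527515880785 -0.00015570953788230838 -94.08530669328718
scene press_boss 0.87 [0.6318, 0.1109, 0.1416] x,y,n -0.0045500994801132445 0.16155817184007565 0.03426165937418004 91.61324306114756
scene machine 0.56 [0.6515, 0.022, -0.0022] x,y,n 0.03591325599418077 0.07805045244049627 -0.10841962822726683 65.29148224678153
```

View pics/wz.png

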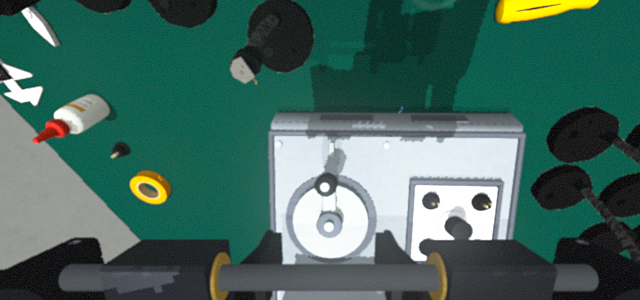

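The handle stands at the tooth (knob (325,184), tooth (333,145), hub (329,226)), the tray is flush and the machine is where it was. Handing in.

```bash
python3 -c "
from rig import robot
print(robot.hand_in())"
```

```text
the job is handed in; nothing more can be done
None
```

The job is handed in at about 36 s: the tray is latched flush, and the crank was turned clockwise to the park tooth and two whole turns more. It stands within about 2° of the tooth, let go. I released and re-gripped the knob once, early in the first of those turns, because the wrist ran out of range. The machine did not move measurably, and nothing around it was touched as far as I could see.

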